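# Load the sterilising cradle with sprung tongs and lock it

### The arm

A 6-joint arm with a two-finger parallel gripper is mounted at the origin on a cart in front of the work surface, level with it; the furniture and walls round the work are solid. World frame = base frame: x ahead of the robot, y to its left, z up, the work surface at z = 0. Lengths are in m, angles in rad, forces in N, time in s.
With the tool pointing down it reaches from about 0.3 to 0.875 m from the base axis. Payload 6.4 kg.
Tool frame: the origin (TCP) lies on the centre line of the jaws, within the pads' length; the fingertips stand 17 mm ahead of it and the grasp point (between the pads) lies 2 mm behind it; z points along the fingers, x is the direction in which the jaws open and shut, and the axes are right-handed (so a half turn about z gives the same grasp; the last joint's range is limited). The gripper opens to 85 mm and grips with 20 to 120 N. Pads are 22 mm wide; open, the fingers measure 114 mm over their backs; the gripper's body (76 mm by 85 mm) begins 54 mm behind the grasp point. The pads swing forward as they close: fully open they stand 13 mm farther back than shut.
Start: joints at [0.991, 0.181, 1.607, -0, 1.354, -0.206], TCP at [0.21, 0.535, 0.248] pointing down, gripper open.
Joint ranges: [-2.99, 2.99], [-0.89, 2.07], [0.3, 2.58], [-1.14, 4.28], [0, 2.63], [-3.12, 3.12]. Speed limits (rad/s): [2.57, 2.57, 3.01, 3.14, 3.14, 3.14].

### API

Orientations are given as a unit quaternion [w, x, y, z].
In Python, from bench import ctrl gives the robot as it stands.
- The arm moves only by the tool servo_tool, never from a script. Its argument "increments" is text: rows parted by semicolons, each of 5 numbers parted by spaces: the shift along the tool's x, y, z in cm, then the turn about the tool's z in rad, then the opening, from 0 (shut) to 1 (fully open). In form: dx dy dz yaw gripper; .... A call has 1 to 10 rows; each row shifts and turns the commanded pose from where the row before left it, along the tool's axes as they then stand; what a row does not reach is not made up. A row lasts 1/8 s, in which the tool goes at most 62.5 mm and 10.7 degrees, less where a joint would pass 70% of its speed; a pose out of reach is approached as far as the arm can. A call is refused whole if a number of a shift passes 6.25 or a number of a turn 0.188, either way. A call with a gripper value outside its range is refused whole. The fingers move at their own pace and stop on an object; the grip force is fixed at half the most. Time passes only in rows, so rows that do not move let the fingers close. It gives the time, the measured TCP pose, the force and the opening at its end, in the units of the state.
- ctrl.get_obs(): the state, without advancing time (a new reading comes with each control period).
- ctrl.camera(name): name is "scene" or "side" or "wrist"; returns (picture, depth): 400x640x3 uint8, red, green, blue; 400x640 float32, m along the optical axis (not along the pixel's ray), 0 where there is no reading.
- ctrl.camera_params(name): a dict with "mtx" (3x3 intrinsics, pixels), "position" and "attitude" of the camera in the world; the wrist camera has in their place "tool_from_camera" (4x4, takes a point from camera to tool coordinates, whose origin is the TCP and whose axes are the tool frame's). Camera axes: x right, y down, z forward; pixel columns grow to the right and rows downward; lengths in m; the calibration is good to about 2 mm. A picture is of the moment at which its call begins: read the wrist's pose just before it. camera_params takes no time and is no camera call.
- ctrl.hand_in(): hands the job in, once; it reports no verdict.
The state is a dict: "time_s": time; "q": joint angles; "dq": joint speeds; "joint_efforts": joint torques, N m; "eef_pos": TCP position; "eef_rot": TCP orientation; "wrist_force": force on the tool from outside, world axes, zero at the start; "torque": the same for the moment, N m; "opening": opening from 0.0 (shut) to 1.0 (fully open).
Only numpy, scipy, OpenCV 4.12 (cv2) and the standard library are available. Lean on these libraries where they do the work, as an engineer would, in place of code of your own. Each camera call takes 0.05 s, during which the arm holds its last target.

### The job

Take the sprung tongs out of their holder and, gripping with the tongs only (never touch the clean instruments with the gripper's fingers), move every nail clipper and pair of tweezers from around the drying mat into the sterilising cradle, each lying flat on its floor and roughly square to its retaining bar. When all are in, stand the tongs back in the holder, and press the cradle's sprung lever down until its catch holds it. Leave everything else where it is.

Things in the scene. Friction and masses are not known exactly. Their poses are not given: they have to be found in the camera images.
- tongs_grip (a point): Sprung steel tongs standing upright in the holder: two parallel upright flat legs, 24 mm wide (x), 7 mm thick, 165 mm high, 48 mm over their outer faces when open. The point: midway between the open legs, 140 mm above their lower ends (the jaws). Take them here from above, across the outer faces (closing along y); keep fingertips over 106 mm above the lower ends, clear of two guide rods.
- squeeze (a joint): How far the tongs are squeezed, m: 0 open (34 mm gap, 48 mm outside), 0.026 fully squeezed (8 mm gap, 22 mm outside). The legs stay parallel. The spring pushes back with 4 N open, 12 N fully squeezed; loose, they spring open. Guide rods 78 and 98 mm above the lower ends stick out of the +y leg by up to 34 mm when squeezed.
- holder_floor (a point): White open-topped sleeve fixed to the worktop, in which the tongs stand; the point is the centre of its inner floor, 4 mm above the worktop. Inner opening 34 mm (its x) by 72 mm (its y), rim 64 mm above the worktop. The tongs' x, y lie along the holder's.
- mat_top (a point): Drying mat, thin grey ribbed slab 160 mm (its x) by 320 mm (its y) by 5 mm, fixed; the point is the centre of its top. The instruments start on it in a row along its y, about 66 mm apart, each roughly along its x.
- cradle_floor (a point): Sterilising cradle, a shallow fixed steel tray; the point: centre of its inner floor, 6 mm above the worktop. Inside 152 mm (x) by 190 mm (y), rim 13 mm above the floor. x points from the lever's paddle to its hinge; instruments lie along x. A 6 mm retaining bar along y is at x = +0.072, 54 mm above the floor with the lever up (lower instruments in front of it); x = +0.063, 28 mm up when locked.
- hold_lever (a joint): Sprung lever of the cradle, rad: 0 up (40 degrees above level, where the spring returns it), 0.70 level at its stop. It resists with about 4 to 6 N at the paddle; past 0.54 its over-centre catch takes over and pulls it to 0.70 and holds it.
- paddle (a point): Centre of the upper face of the lever's paddle (44 mm long, 40 mm wide); moves with the lever about a hinge along the cradle's y, at x = +0.103 m, z = +0.028 m from cradle_floor. The paddle is 140 mm from the hinge and 121 mm toward -y from cradle_floor; 126 mm above the worktop when up (its front edge 142 mm: carry things over it higher), 37 mm when locked.
- clip_a_mid (a point): Steel nail clipper lying flat, 80 mm long, 15 to 17 mm wide, 12 mm high; the point is its centre, half-way up, its y axis runs along its length. It starts on the mat. It may be absent: on each start three to five of the five instruments are present, in mixed order.
- clip_b_mid (a point): Steel nail clipper lying flat, 80 mm long, 15 to 17 mm wide, 12 mm high; the point is its centre, half-way up, its y axis runs along its length. It starts on the mat. It may be absent: on each start three to five of the five instruments are present, in mixed order.
- clip_c_mid (a point): Steel nail clipper lying flat, 80 mm long, 15 to 17 mm wide, 12 mm high; the point is its centre, half-way up, its y axis runs along its length. It starts on the mat. It may be absent: on each start three to five of the five instruments are present, in mixed order.
- tweez_a_mid (a point): Steel tweezers lying flat, 116 mm long, 12 mm wide in the middle, 6 mm high where the tongs hold them; the point is their centre, half-way up, y axis along their length. They start on the mat. It may be absent: on each start three to five of the five instruments are present, in mixed order.
- tweez_b_mid (a point): Steel tweezers lying flat, 116 mm long, 12 mm wide in the middle, 6 mm high where the tongs hold them; the point is their centre, half-way up, y axis along their length. They start on the mat. It may be absent: on each start three to five of the five instruments are present, in mixed order.
- cup: Bystander: small white mixing cup, 42 mm wide, 32 mm high; origin at its underside. Leave it.
- timer: Bystander: white dial timer, 75x68x68 mm; origin at its underside. Leave it.
- tape: Bystander: roll of tan tape, 100 mm across, 25 mm high; origin at its underside. Leave it.
- brush: Bystander: white nail brush, 36x98x32 mm; origin at its underside. Leave it.
Not all that is in view belongs to the job. Of the things that look like the part that bears tongs_grip, the smaller one is meant.

How it is judged:
By the outcome, as a careful person would: the job done as asked, in the order asked, and still so for the second after the job is handed in, with the robot touching nothing.
Of clip_a, clip_b, clip_c, tweez_a, tweez_b only 3 to 5 are there at a start; the rules pass over those that are not, and their reading is None.
At some moment in a run one of clip_a, clip_b, clip_c, tweez_a, tweez_b may be knocked a few centimetres aside while the robot is not near it.
It also fails if it takes over 210 s, if anything falls off the work surface, if the arm or the gripper's body presses on something with over 40 N, if the wrist force passes 120 N, or if a joint passes its speed limit or range.

## Working session

There is one attempt and no reset: what is moved stays moved. The work goes in short steps, Python scripts to look and compute and a tool call to move; the robot and the scene stay as the last step left them, time stands still between calls to the robot, and variables do not carry over. Pictures are saved under pics/ and viewed, and the job is handed in when it is done.

Besides the shell and the picture viewer there is one more tool, called after "Call:" by a JSON object that holds its "fn" and its "kwargs". servo_tool: Moves the arm, as the interface text tells. Its arguments: {"type":"object","properties":{"increments":{"type":"string"}},"required":["increments"]}

```bash
mkdir -p pics; ls; cat > h.py <<'E'
import numpy as np,cv2
from bench import ctrl
from scipy.spatial.transform import Rotation as R
def quat(q): return R.from_quat([q[1],q[2],q[3],q[0]]).as_matrix()
def cam(name):
    o=ctrl.get_obs(); p=ctrl.camera_params(name); im,d=ctrl.camera(name)
    K=np.array(p["mtx"])
    if name=="wrist":
        T=np.eye(4);T[:3,:3]=quat(o["eef_rot"]);T[:3,3]=o["eef_pos"]; T=T@np.array(p["tool_from_camera"])
    else:
        T=np.eye(4);a=np.array(p["attitude"]); T[:3,:3]=a if a.shape==(3,3) else quat(a);T[:3,3]=p["position"]
    return im,d,K,T
def pts(d,K,T):
    v,u=np.mgrid[:d.shape[0],:d.shape[1]]
    P=np.stack([(u-K[0,2])/K[0,0]*d,(v-K[1,2])/K[1,1]*d,d],-1)
    return P@T[:3,:3].T+T[:3,3]
def ray(u,v,K,T,z):
    r=T[:3,:3]@np.array([(u-K[0,2])/K[0,0],(v-K[1,2])/K[1,1],1]); return T[:3,3]+r*(z-T[2,3])/r[2]
def save(n,im): cv2.imwrite("pics/"+n+".png",im[:,:,::-1])
def st():
    o=ctrl.get_obs(); print(round(o["time_s"],2),np.round(o["eef_pos"],4),np.round(quat(o["eef_rot"]),3).tolist(),np.round(o["wrist_force"],1),round(o["opening"],3),np.round(o["q"],2))
E
python3 - <<'E'
from h import *
st()
for n in("scene","side","wrist"):
    im,d,K,T=cam(n); save(n+"0",im); np.savez("/tmp/"+n+"0.npz",im=im,d=d,K=K,T=T); print(n,np.round(K,1).tolist(),np.round(T,3).tolist())
E
```

```text
pics
0.0 [0.2096 0.5349 0.2474] [[0.365, 0.931, -0.001], [0.931, -0.365, -0.001], [-0.002, -0.0, -1.0]] [-0.7  0.6 -0.5] 1.002 [ 0.99  0.18  1.61  0.    1.35 -0.21]
scene [[434.2, 0.0, 325.7], [0.0, 434.2, 197.0], [0.0, 0.0, 1.0]] [[0.663, -0.527, 0.531, -0.185], [-0.748, -0.463, 0.475, -0.73], [-0.005, -0.713, -0.701, 1.093], [0.0, 0.0, 0.0, 1.0]]
side [[490.3, 0.0, 324.4], [0.0, 490.3, 193.9], [0.0, 0.0, 1.0]] [[-0.926, -0.159, 0.343, 0.083], [-0.378, 0.356, -0.855, 1.193], [0.014, -0.921, -0.389, 0.675], [0.0, 0.0, 0.0, 1.0]]
wrist [[276.9, 0.0, 315.8], [0.0, 276.9, 201.1], [0.0, 0.0, 1.0]] [[0.366, 0.883, 0.294, 0.134], [0.931, -0.346, -0.117, 0.565], [-0.002, 0.316, -0.949, 0.373], [0.0, 0.0, 0.0, 1.0]]
```

View pics/scene0.png

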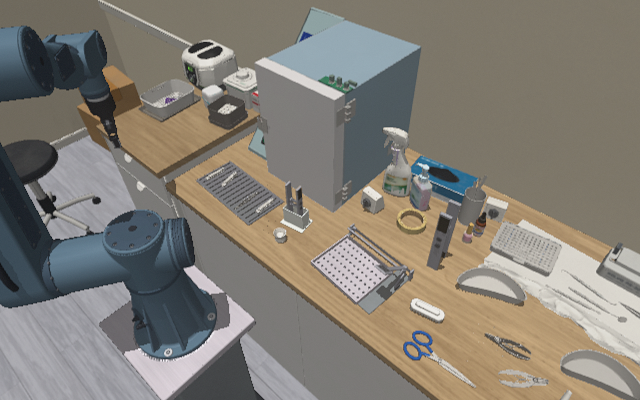

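View pics/side0.png

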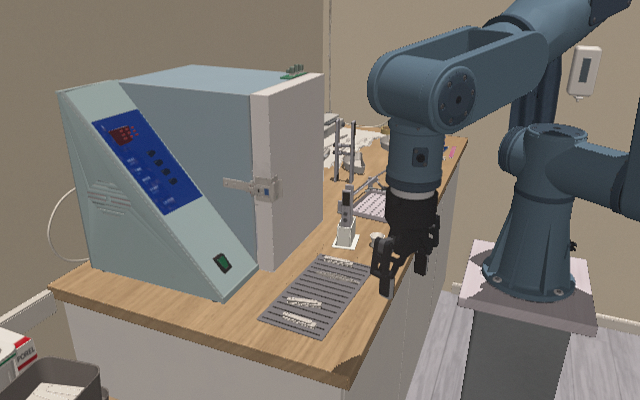

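View pics/wrist0.png

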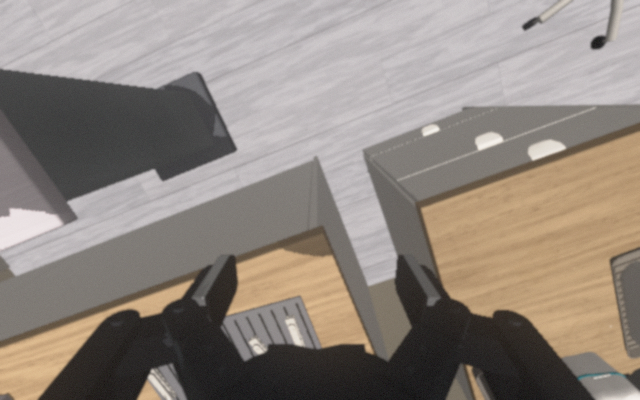

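```bash
python3 - <<'E'
import numpy as np,cv2
a=np.load("/tmp/scene0.npz")["im"][:,:,::-1]; b=np.load("/tmp/side0.npz")["im"][:,:,::-1]
cv2.imwrite("pics/c1.png",cv2.resize(a[150:320,190:470],(800,486),interpolation=cv2.INTER_CUBIC))
cv2.imwrite("pics/c2.png",cv2.resize(b[110:350,240:480],(600,600),interpolation=cv2.INTER_CUBIC))
E
```

```text
(no output)
```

View pics/c1.png

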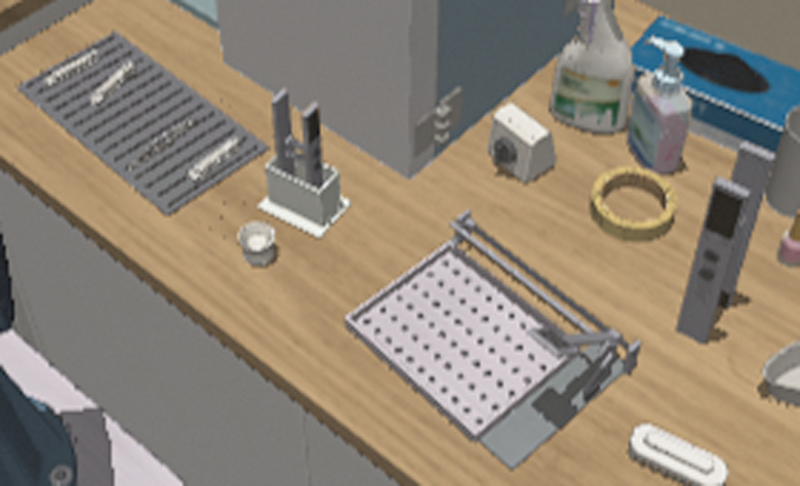

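View pics/c2.png

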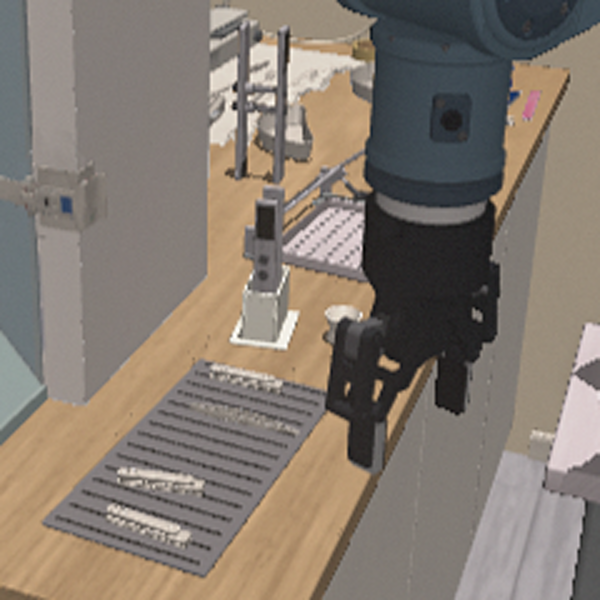

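The scene shows two tong-like things: a tall pair at scene (440,240) and a short pair in the white holder at (297,205). The one in the holder is smaller, so that is the one meant. The mat holds 4 instruments: 3 clippers and 1 tweezers. I'll measure next.

```bash
python3 - <<'E'
from h import *
# top-down orthos from both views, 1 mm px
X0,X1,Y0,Y1=0.2,0.75,-0.25,0.65
for n in("scene","side"):
    z=np.load(f"/tmp/{n}0.npz"); im,d,K,T=[z[k] for k in("im","d","K","T")]
    P=pts(d,K,T); ok=(d>0)
    xs,ys=np.meshgrid(np.arange(X0,X1,.001),np.arange(Y0,Y1,.001),indexing="ij")
    Q=np.stack([xs,ys,xs*0+0.005],-1)@np.eye(3)
    C=(Q-T[:3,3])@T[:3,:3]
    u=(C[...,0]/C[...,2]*K[0,0]+K[0,2]).astype(np.float32); v=(C[...,1]/C[...,2]*K[1,1]+K[1,2]).astype(np.float32)
    o=cv2.remap(im,u,v,cv2.INTER_LINEAR)[::-1,::-1]
    o=np.ascontiguousarray(o)
    for k in range(1,9): 
        y=0.65-k*.1; cv2.putText(o,f"{y:.2f}",(k*100,12),0,.35,(255,0,0)); o[:,k*100]//=2
    for k in range(1,6): cv2.putText(o,f"{0.75-k*.1:.2f}",(0,k*100),0,.35,(255,0,0)); o[k*100,:]//=2
    save("top_"+n,o[:,:800])
    print(n,"table z",np.median(P[ok&(abs(P[...,2])<.02)&(P[...,0]>.3)&(P[...,0]<.7)&(P[...,1]>-.2)&(P[...,1]<.6)][:,2]))
E
```

```text
scene table z -0.0012798156097912905
side table z 0.001096782589618206
```

View pics/top_scene.png

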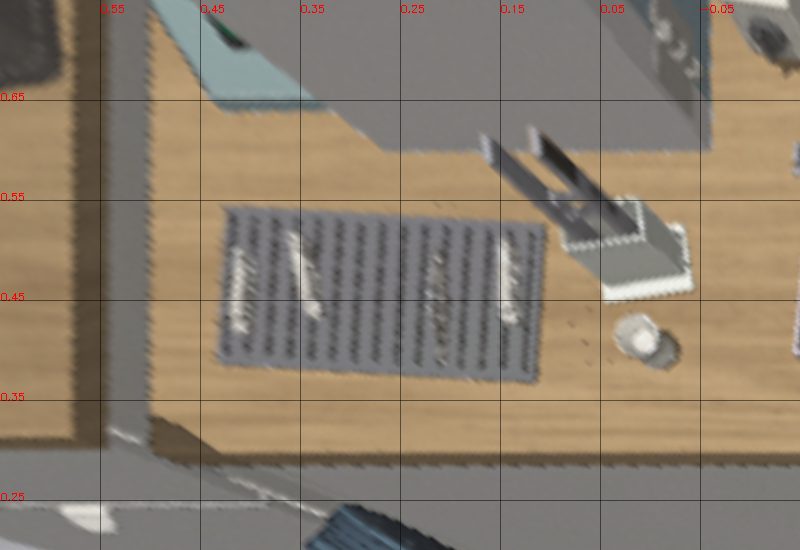

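View pics/top_side.png

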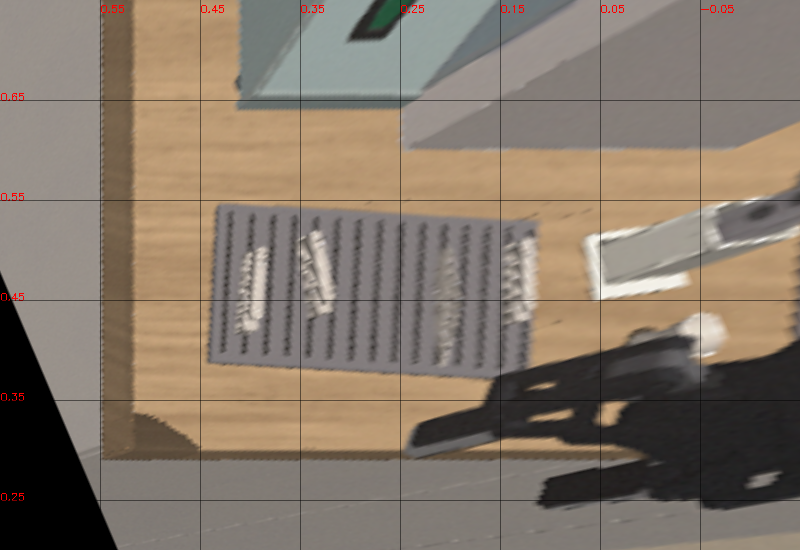

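Call:
{"fn": "servo_tool", "kwargs": {"increments": "0 0 -1 -0.125 1; 0 0 -1 -0.125 1; 0 0 -1 -0.124 1; -4 2.4 -0.3 0 1; -4 2.4 -0.3 0 1; -5 2.8 -0.4 0 1; -5 2.8 -0.4 0 1; -5 2.8 -0.4 0 1; -5 2.8 -0.4 0 1; -5 2.8 0 0 1"}}

```text
time_s: 1.4
eef_pos: [0.3987, 0.2037, 0.3007]
eef_rot: [0.0, 0.707, 0.707, 0.0]
wrist_force: [0.8, 0.6, -0.2]
opening: 1.001
```

```bash
cat > look.py <<'E'
import sys
from h import *
st()
im,d,K,T=cam(sys.argv[1]); save(sys.argv[2],im); np.savez("/tmp/"+sys.argv[2]+".npz",im=im,d=d,K=K,T=T)
E
python3 look.py wrist w1
```

```text
1.4 [0.3987 0.2037 0.3007] [[-0.0, 1.0, 0.001], [1.0, 0.0, 0.0], [0.0, 0.001, -1.0]] [ 0.8  0.6 -0.2] 1.001 [ 0.21 -0.16  1.84  0.    1.46 -1.37]
```

View pics/w1.png

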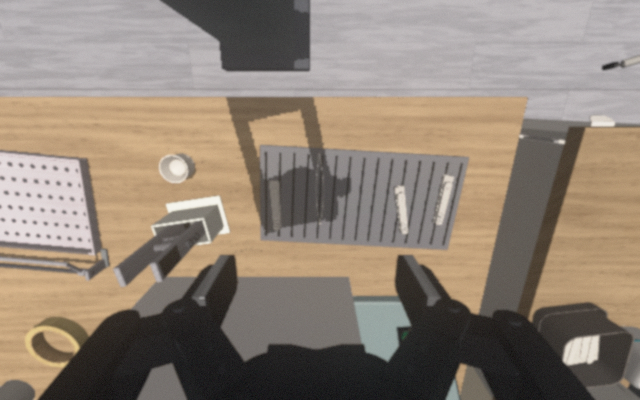

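```bash
cat >> h.py <<'E'
def ortho(im,K,T,x0,x1,y0,y1,z,s=.0005):
    "rows: x down-increasing from top = x1; cols: y decreasing to right"
    xs,ys=np.meshgrid(np.arange(x1,x0,-s),np.arange(y1,y0,-s),indexing="ij")
    C=(np.stack([xs,ys,xs*0+z],-1)-T[:3,3])@T[:3,:3]
    u=(C[...,0]/C[...,2]*K[0,0]+K[0,2]).astype(np.float32); v=(C[...,1]/C[...,2]*K[1,1]+K[1,2]).astype(np.float32)
    return cv2.remap(im,u,v,cv2.INTER_CUBIC)
def load(n):
    z=np.load(f"/tmp/{n}.npz"); return [z[k] for k in("im","d","K","T")]
def rectof(mask,x1,y1,s=.0005,amin=100):
    out=[]
    c,_=cv2.findContours(mask.astype(np.uint8),cv2.RETR_EXTERNAL,cv2.CHAIN_APPROX_NONE)
    for k in c:
        if cv2.contourArea(k)<amin: continue
        (u,v),(w,h),a=cv2.minAreaRect(k)
        b=cv2.boxPoints(((u,v),(w,h),a)); e=[b[1]-b[0],b[2]-b[1]]; l=max(e,key=np.linalg.norm)
        # image dir (du,dv) -> world dx=-dv, dy=-du
        ang=np.degrees(np.arctan2(-l[0],-l[1])); ang=(ang+90)%180-90
        out.append((x1-v*s,y1-u*s,max(w,h)*s,min(w,h)*s,ang,cv2.contourArea(k)*s*s))
    return out
E
python3 - <<'E'
from h import *
im,d,K,T=load("w1")
o=ortho(im,K,T,.35,.6,.1,.46,.005); save("o_mat",o[:,:720])
o2=ortho(im,K,T,.35,.6,-.25,.11,.0); save("o_cr",o2)
P=pts(d,K,T)
for n,(u,v) in dict(matL=(262,195),shelf=(440,130),holdbase=(218,205),crfloor=(40,200),door=(250,320)).items(): print(n,np.round(P[v,u],4))
E
```

```text
matL [0.448  0.1181 0.0056]
shelf [0.348  0.3892 0.0005]
holdbase [0.4649 0.0462 0.0054]
crfloor [ 0.4564 -0.2378  0.0053]
door [0.5928 0.1133 0.1177]
```

View pics/o_mat.png

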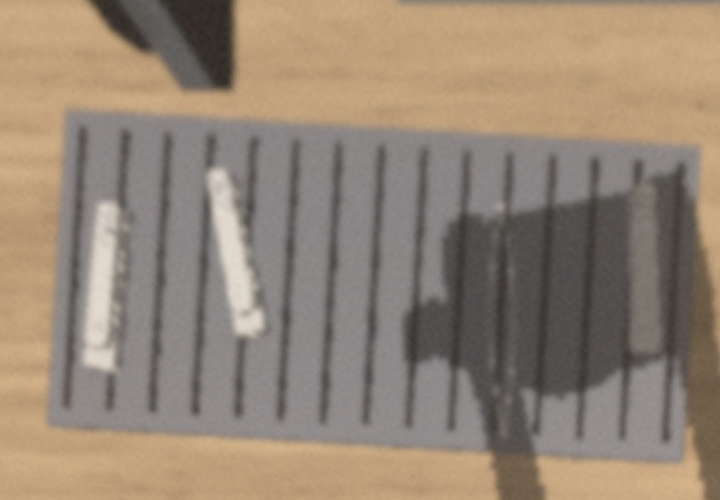

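View pics/o_cr.png

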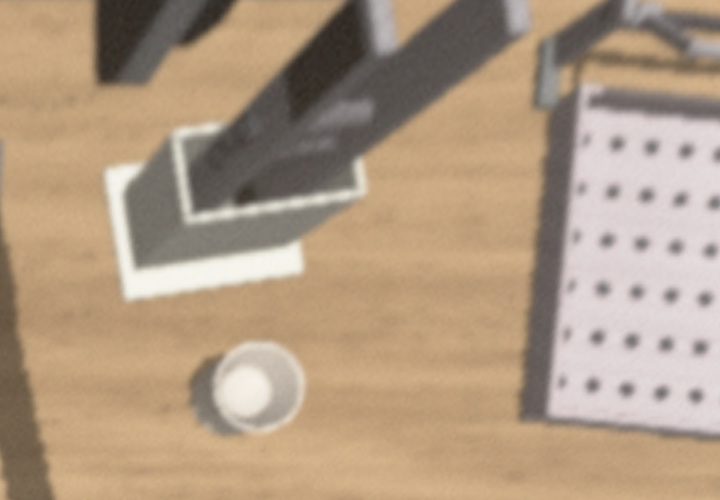

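Call:
{"fn": "servo_tool", "kwargs": {"increments": "-4 0 0 0 1; -5 0 0 0 1; -5 0 0 0 1; -5 0 0 0 1; -5 0 0 0 1; -4 0 0 0 1; -4 0 0 0 1; 0 0 0 0 1"}}

```text
time_s: 2.45
eef_pos: [0.3978, -0.1165, 0.3]
eef_rot: [-0.0, 0.708, 0.706, -0.0]
wrist_force: [0.8, 0.4, -0.4]
opening: 0.999
```

```bash
python3 look.py wrist w2
```

```text
2.45 [ 0.3978 -0.1165  0.3   ] [[0.004, 1.0, -0.001], [1.0, -0.004, 0.0], [0.0, -0.001, -1.0]] [ 0.8  0.4 -0.4] 0.999 [-0.57 -0.24  1.91 -0.    1.47 -2.14]
```

View pics/w2.png

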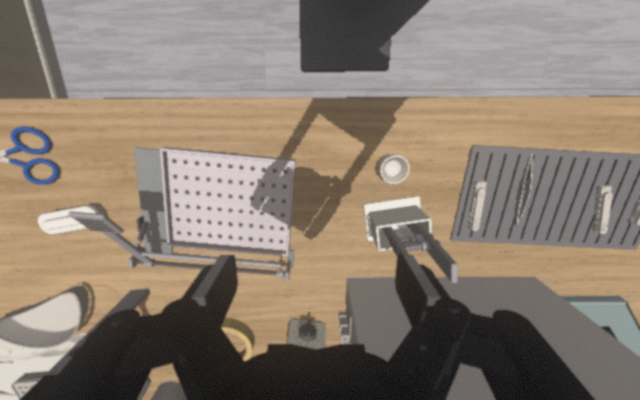

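```bash
python3 - <<'E'
from h import *
for n in("w1","w2"):
    im,d,K,T=load(n)
    # mat in HSV: gray low saturation vs wood
    def hsv(o): return cv2.cvtColor(o,cv2.COLOR_RGB2HSV)
    if n=="w1": reg=(.36,.57,.10,.46)
    else: reg=(.36,.57,.10,.30)
    o=ortho(im,K,T,*reg,.005); h=hsv(o)
    m=(h[...,1]<70).astype(np.uint8); m=cv2.morphologyEx(m,cv2.MORPH_OPEN,np.ones((15,15)))
    print(n,"mat",[np.round(r,4).tolist() for r in rectof(m,reg[1],reg[3],amin=5000)])
    # clippers: bright
    o=ortho(im,K,T,*reg,.017); h=hsv(o); m=((h[...,2]>190)&(h[...,1]<60)).astype(np.uint8)
    for r in rectof(m,reg[1],reg[3],amin=400): print("  inst",np.round(r,4))
im,d,K,T=load("w2")
reg=(.36,.62,-.40,-.10)
o=ortho(im,K,T,*reg,.006);save("o_cr2",o)
reg=(.36,.62,-.06,.14)
o=ortho(im,K,T,*reg,.064);save("o_h64",cv2.resize(o,None,fx=1.5,fy=1.5))
o=ortho(im,K,T,*reg,.169);save("o_h169",cv2.resize(o,None,fx=1.5,fy=1.5))
E
```

```text
w1 mat [[0.4571, 0.2729, 0.3208, 0.1606, 86.617, 0.0509]]
  inst [ 4.5310e-01  4.0440e-01  8.0000e-02  1.3600e-02 -1.2637e+00  7.0000e-04]
  inst [4.69500e-01 3.39600e-01 8.10000e-02 1.35000e-02 1.23391e+01 7.00000e-04]
w2 mat [[0.4535, 0.2084, 0.1929, 0.1604, 86.6335, 0.03]]
  inst [4.6320e-01 1.3900e-01 7.8500e-02 1.2400e-02 5.6673e+00 6.0000e-04]
```

View pics/o_cr2.png

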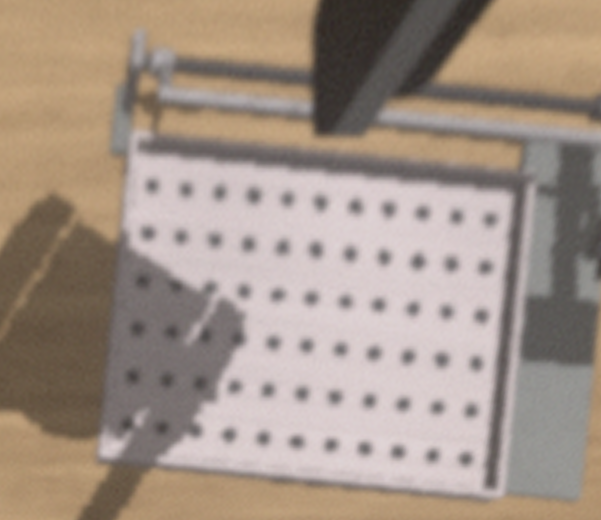

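View pics/o_h64.png

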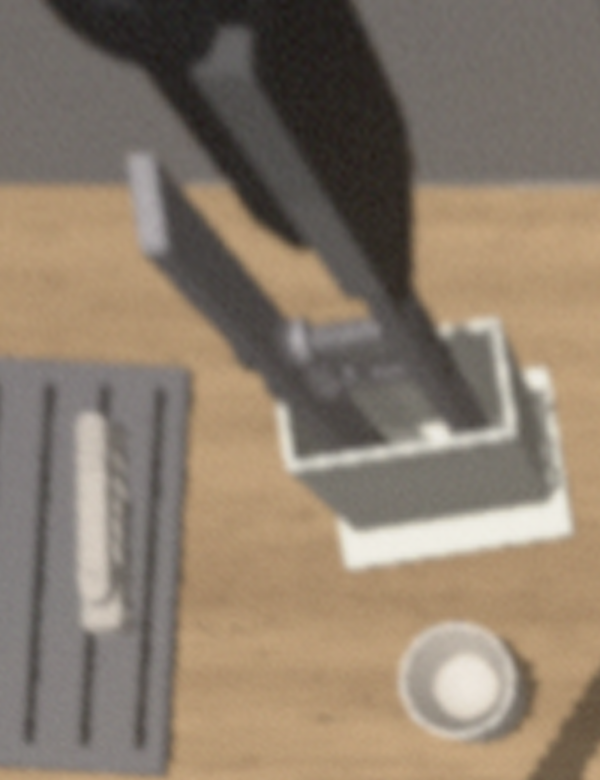

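View pics/o_h169.png

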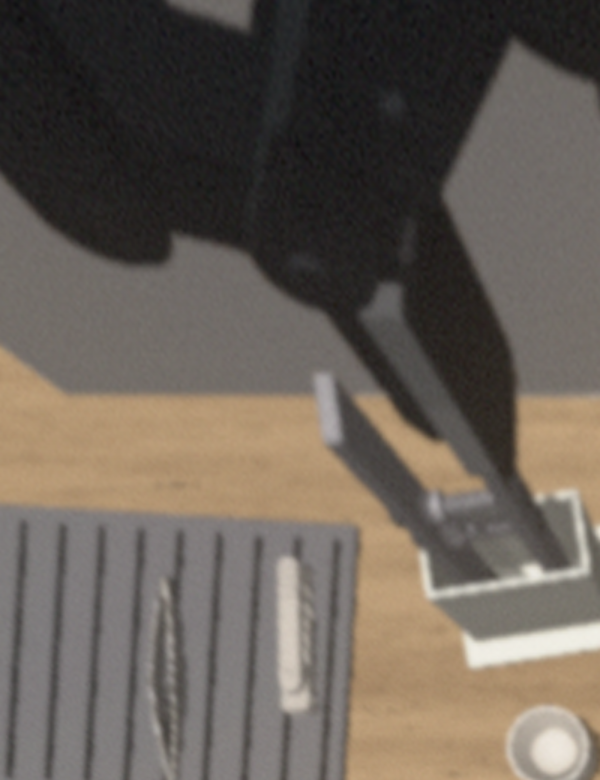

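Call:
{"fn": "servo_tool", "kwargs": {"increments": "4 0 0 -0.07 1; 4 0 0 -0.07 1; 4.6 0 0 0 1; 0 0 0 0 1; 0 0 0 0 1"}}

```text
time_s: 3.12
eef_pos: [0.3887, 0.0115, 0.3003]
eef_rot: [0.0, 0.655, 0.756, -0.0]
wrist_force: [0.5, -0.2, 0.6]
opening: 0.998
```

```bash
python3 look.py wrist w3;python3 - <<'E'
from h import *
im,d,K,T=load("w3")
reg=(.40,.54,-.06,.10)
o=ortho(im,K,T,*reg,.169,.0002);save("o3_169",o)
o=ortho(im,K,T,*reg,.064,.0002);save("o3_64",o)
E
```

```text
3.12 [0.3887 0.0115 0.3003] [[-0.142, 0.99, 0.0], [0.99, 0.142, -0.0], [-0.0, 0.0, -1.0]] [ 0.5 -0.2  0.6] 0.998 [-0.28 -0.31  1.97 -0.    1.49 -1.99]
```

View pics/o3_169.png

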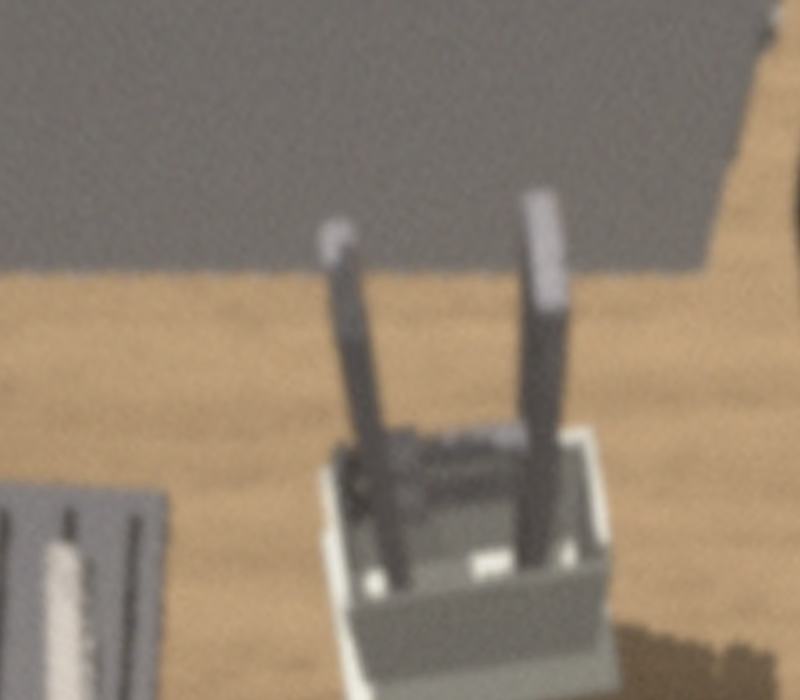

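View pics/o3_64.png

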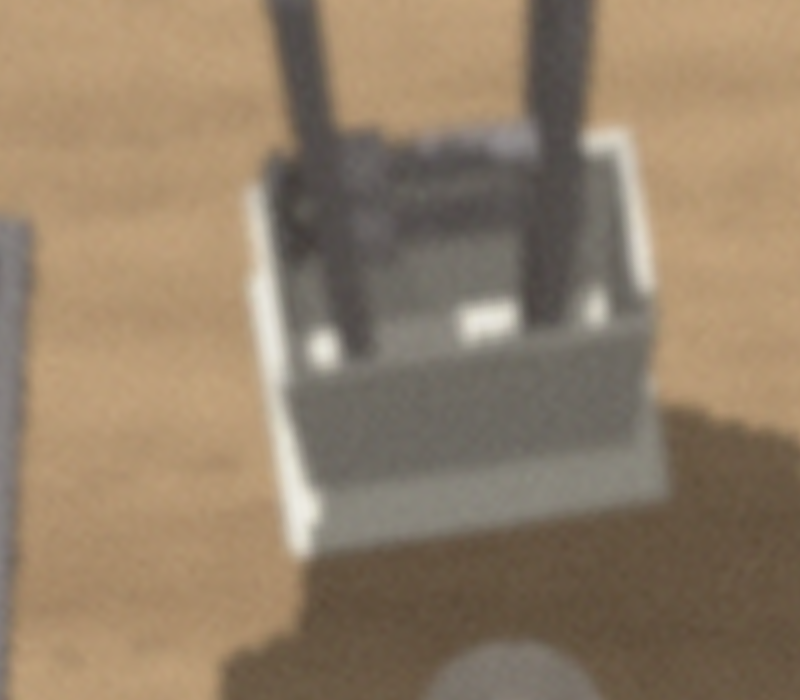

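Call:
{"fn": "servo_tool", "kwargs": {"increments": "-0.75 4.9 2 0 1; -0.7 4.83 2 0 1; 0 0 3 0 1; 0 0 3 0 1; 0 0 0 0 1; 0 0 0 0 1"}}

```text
time_s: 3.92
eef_pos: [0.4879, 0.0093, 0.2014]
eef_rot: [0.001, 0.656, 0.755, 0.0]
wrist_force: [0.4, 0.9, 0.9]
opening: 0.999
```

```bash
python3 look.py wrist w4; python3 look.py side s4
```

```text
3.92 [0.4879 0.0093 0.2014] [[-0.139, 0.99, 0.001], [0.99, 0.139, -0.0], [-0.0, 0.001, -1.0]] [0.4 0.9 0.9] 0.999 [-0.22  0.03  1.87 -0.    1.24 -1.93]
3.98 [0.4882 0.0094 0.2018] [[-0.139, 0.99, 0.002], [0.99, 0.139, -0.001], [-0.001, 0.002, -1.0]] [-0.1  0.1  1. ] 1.004 [-0.22  0.03  1.87 -0.    1.24 -1.93]
```

View pics/w4.png

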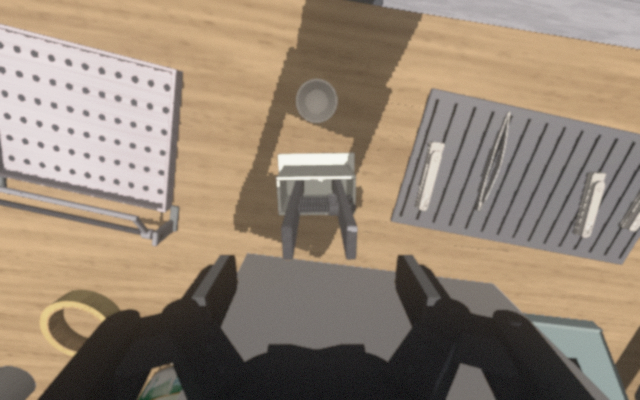

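View pics/s4.png

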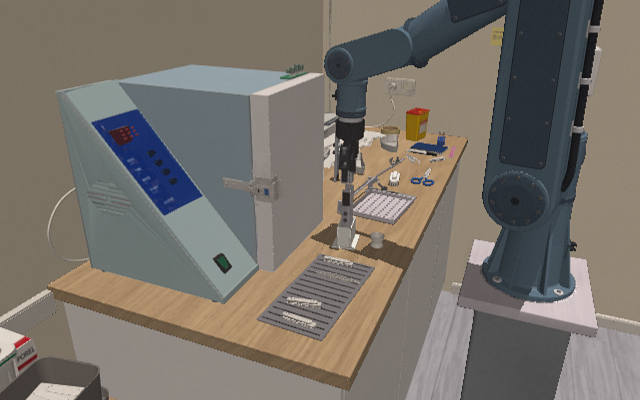

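Call:
{"fn": "servo_tool", "kwargs": {"increments": "0.18 0 2 0 1; 0 0 2 0 1; 0 0 2 0 1; 0 0 0 0 1; 0 0 0 0 0.8; 0 0 0 0 0.6; 0 0 0 0 0.5; 0 0 0 0 0.48; 0 0 0 0 0.48; 0 0 0 0 0.48"}}

```text
time_s: 5.28
eef_pos: [0.4882, 0.0116, 0.142]
eef_rot: [0.001, 0.656, 0.755, 0.001]
wrist_force: [-0.9, 0.7, 5.2]
opening: 0.479
```

```bash
python3 look.py wrist w5; python3 look.py side s5; python3 - <<'E'
from h import *
im=load("s5")[0]; save("s5c",cv2.resize(im[110:260,290:420],None,fx=4,fy=4,interpolation=2))
E
```

```text
5.28 [0.4882 0.0116 0.142 ] [[-0.14, 0.99, 0.003], [0.99, 0.14, -0.001], [-0.001, 0.003, -1.0]] [-0.9  0.7  5.2] 0.479 [-0.22  0.11  1.92  0.    1.11 -1.93]
5.33 [0.4882 0.0116 0.142 ] [[-0.14, 0.99, 0.003], [0.99, 0.14, -0.001], [-0.001, 0.003, -1.0]] [-1.   0.7  6.4] 0.483 [-0.22  0.11  1.92  0.    1.11 -1.93]
```

View pics/w5.png

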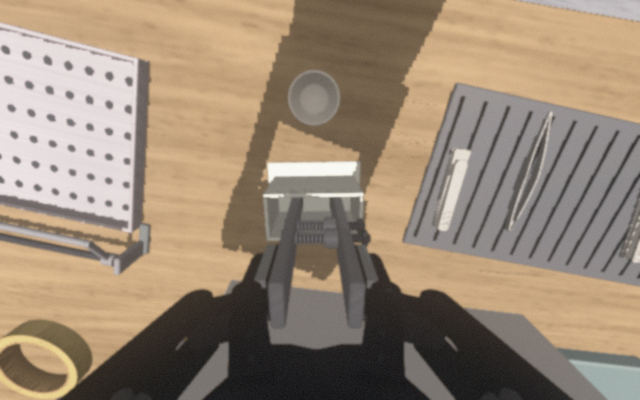

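View pics/s5c.png

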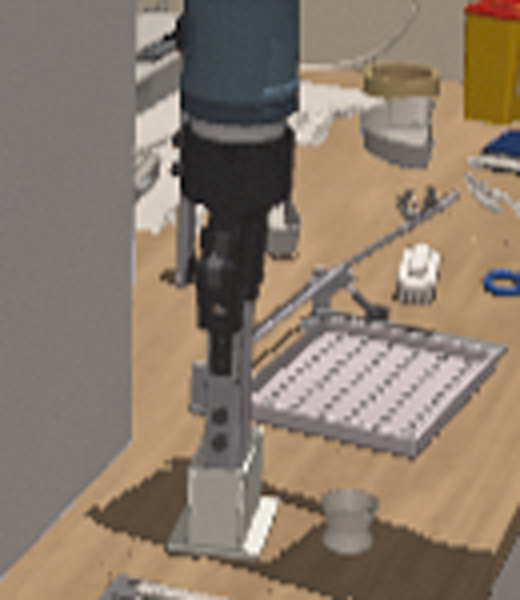

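Call:
{"fn": "servo_tool", "kwargs": {"increments": "0 0 0 0 0.44; 0 0 0 0 0.44; 0 0 -1 0 0.44; 0 0 -1.5 0 0.44; 0 0 -2 0 0.44; 0 0 -2 0 0.44; 0 0 -2 0 0.44; 0 0 -1.5 0 0.44; 0 0 0 0 0.44; 0 0 0 0 0.44"}}

```text
time_s: 6.62
eef_pos: [0.4865, 0.0119, 0.2397]
eef_rot: [-0.0, 0.656, 0.755, -0.0]
wrist_force: [-0.5, 0.2, -2.0]
opening: 0.44
```

```bash
python3 look.py wrist w6; python3 look.py side s6; python3 - <<'E'
from h import *
im=load("s6")[0]; save("s6c",cv2.resize(im[80:260,290:440],None,fx=4,fy=4,interpolation=2)[:600])
E
```

```text
6.62 [0.4865 0.0119 0.2397] [[-0.14, 0.99, -0.001], [0.99, 0.14, 0.0], [0.0, -0.001, -1.0]] [-0.5  0.2 -2. ] 0.44 [-0.22 -0.01  1.83 -0.    1.32 -1.93]
6.67 [0.4864 0.0119 0.2394] [[-0.14, 0.99, -0.002], [0.99, 0.14, 0.0], [0.001, -0.002, -1.0]] [-0.6  1.6 -0.4] 0.442 [-0.22 -0.01  1.83  0.    1.32 -1.93]
```

View pics/w6.png

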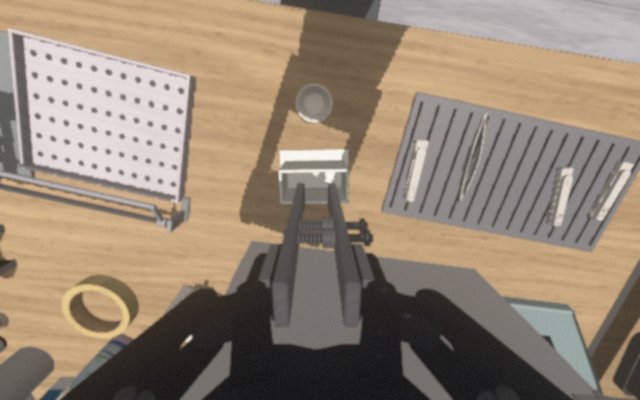

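View pics/s6c.png

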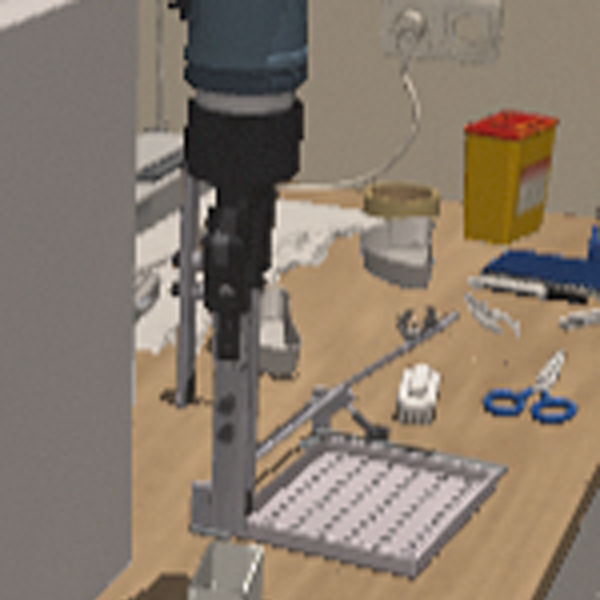

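Call:
{"fn": "servo_tool", "kwargs": {"increments": "0 0 0 0.07 0.44; 0 0 0 0.07 0.44; 3 -0.5 0 0 0.44; 5 -1 0 0 0.44; 5 -1 0 0 0.44; 5 -1 0 0 0.44; 5 -1 0 0 0.44; 3 0 0 0 0.44; 0 0 0 0 0.44; 0 0 0 0 0.44"}}

```text
time_s: 7.98
eef_pos: [0.4416, 0.2713, 0.2395]
eef_rot: [-0.0, 0.707, 0.707, -0.001]
wrist_force: [-0.8, 0.2, -0.9]
opening: 0.445
```

```bash
python3 look.py wrist w7; python3 - <<'E'
from h import *
im,d,K,T=load("w7")
p=ctrl.camera_params("wrist"); TC=np.linalg.inv(np.array(p["tool_from_camera"]))
for y in(-.012,.012):
  for x in (-.022,-.015,.015,.022):
    for z in (.134,.138,.142):
      c=TC@[x,y,z,1]; print(y,x,z,np.round([K[0,0]*c[0]/c[2]+K[0,2],K[1,1]*c[1]/c[2]+K[1,2]],1))
o=ortho(im,K,T,.35,.56,.1,.46,.011); save("o7",o[:,:720])
E
```

```text
7.97 [0.4416 0.2713 0.2395] [[-0.0, 1.0, -0.001], [1.0, 0.0, -0.001], [-0.001, -0.001, -1.0]] [-0.8  0.2 -0.9] 0.445 [ 0.32  0.06  1.76 -0.    1.32 -1.25]
-0.012 -0.022 0.134 [293.2 183.9]
-0.012 -0.022 0.138 [293.5 182.8]
-0.012 -0.022 0.142 [293.8 181.8]
-0.012 -0.015 0.134 [300.4 183.9]
-0.012 -0.015 0.138 [300.6 182.8]
-0.012 -0.015 0.142 [300.8 181.8]
-0.012 0.015 0.134 [331.4 183.9]
-0.012 0.015 0.138 [331.2 182.8]
-0.012 0.015 0.142 [330.9 181.8]
-0.012 0.022 0.134 [338.6 183.9]
-0.012 0.022 0.138 [338.3 182.8]
-0.012 0.022 0.142 [338.  181.8]
0.012 -0.022 0.134 [293.8 207.2]
0.012 -0.022 0.138 [294.1 205.9]
0.012 -0.022 0.142 [294.4 204.6]
0.012 -0.015 0.134 [300.8 207.2]
0.012 -0.015 0.138 [301.  205.9]
0.012 -0.015 0.142 [301.2 204.6]
0.012 0.015 0.134 [331.  207.2]
0.012 0.015 0.138 [330.7 205.9]
0.012 0.015 0.142 [330.5 204.6]
0.012 0.022 0.134 [338.  207.2]
0.012 0.022 0.138 [337.7 205.9]
0.012 0.022 0.142 [337.4 204.6]
```

View pics/w7.png

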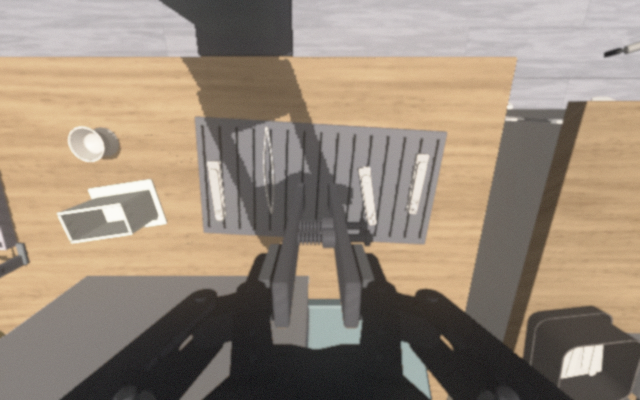

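View pics/o7.png

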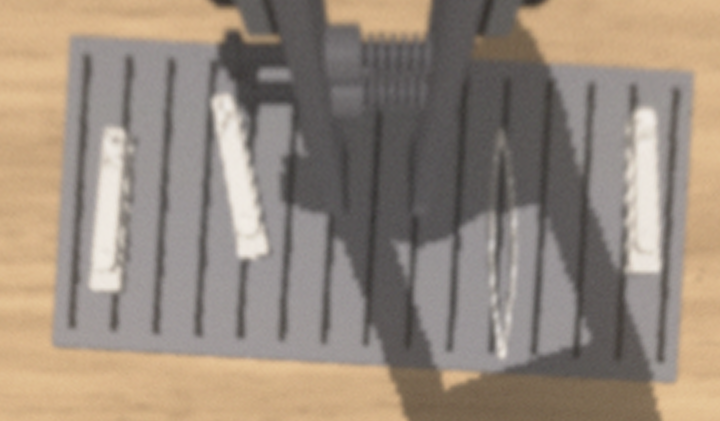

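Call:
{"fn": "servo_tool", "kwargs": {"increments": "0 0 2 0 0.52; 0 0 2.5 0 0.52; 0 0 2.5 0 0.52; 0 0 2 0 0.52; 0 0 0.2 0 0.52; 0 0 0.1 0 0.52; 0 0 0 0 0.52; 0 0 0 0 0.52"}}

```text
time_s: 9.02
eef_pos: [0.4424, 0.2719, 0.1481]
eef_rot: [0.0, 0.707, 0.707, 0.001]
wrist_force: [0.7, 0.8, -0.6]
opening: 0.519
```

Call:
{"fn": "servo_tool", "kwargs": {"increments": "0 0 0.1 0 0.52; 0 0 0 0 0.52"}}

```text
time_s: 9.28
eef_pos: [0.4419, 0.2719, 0.1463]
eef_rot: [0.0, 0.707, 0.707, 0.0]
wrist_force: [-0.3, -0.2, -1.0]
opening: 0.524
```

Call:
{"fn": "servo_tool", "kwargs": {"increments": "0 0 0.1 0 0.52; 0 0 0 0 0.52"}}

```text
time_s: 9.52
eef_pos: [0.4418, 0.2718, 0.1451]
eef_rot: [-0.0, 0.707, 0.707, -0.0]
wrist_force: [0.2, -1.2, -1.4]
opening: 0.521
```

Call:
{"fn": "servo_tool", "kwargs": {"increments": "0 0 0.1 0 0.52; 0 0 0 0 0.52"}}

```text
time_s: 9.78
eef_pos: [0.4418, 0.2718, 0.1442]
eef_rot: [-0.0, 0.707, 0.707, -0.0]
wrist_force: [-0.4, -0.5, -0.9]
opening: 0.515
```

Call:
{"fn": "servo_tool", "kwargs": {"increments": "0 0 0.1 0 0.52; 0 0 0 0 0.52"}}

```text
time_s: 10.02
eef_pos: [0.4419, 0.2718, 0.1432]
eef_rot: [-0.0, 0.707, 0.707, -0.0]
wrist_force: [-0.4, -0.5, -1.3]
opening: 0.518
```

Call:
{"fn": "servo_tool", "kwargs": {"increments": "0 0 0.1 0 0.52; 0 0 0 0 0.52"}}

```text
time_s: 10.28
eef_pos: [0.4421, 0.2719, 0.1424]
eef_rot: [0.0, 0.707, 0.707, 0.0]
wrist_force: [0.2, -0.2, 0.7]
opening: 0.523
```

Call:
{"fn": "servo_tool", "kwargs": {"increments": "0 0 0.1 0 0.52; 0 0 0 0 0.52"}}

```text
time_s: 10.52
eef_pos: [0.4426, 0.272, 0.1421]
eef_rot: [0.0, 0.707, 0.707, 0.001]
wrist_force: [-0.3, -0.4, 5.6]
opening: 0.521
```

Call:
{"fn": "servo_tool", "kwargs": {"increments": "0 0 0.1 0 0.52; 0 0 0 0 0.52"}}

```text
time_s: 10.78
eef_pos: [0.4428, 0.272, 0.1413]
eef_rot: [0.001, 0.707, 0.707, 0.001]
wrist_force: [-0.9, -0.7, 6.9]
opening: 0.521
```

Call:
{"fn": "servo_tool", "kwargs": {"increments": "0 0 -0.7 0 0.46; 0 0 0 0 0.4; 0 0 0 0 0.36; 0 0 0 0 0.36; 0 0 0.1 0 0.36; 0 0 0 0 0.36"}}

```text
time_s: 11.52
eef_pos: [0.4418, 0.2718, 0.1461]
eef_rot: [-0.0, 0.707, 0.707, -0.0]
wrist_force: [0.3, -0.3, -0.9]
opening: 0.362
```

Call:
{"fn": "servo_tool", "kwargs": {"increments": "0 0 0.1 0 0.36; 0 0 0 0 0.36"}}

```text
time_s: 11.78
eef_pos: [0.4419, 0.2718, 0.1452]
eef_rot: [-0.0, 0.707, 0.707, -0.0]
wrist_force: [-0.8, 1.0, -1.3]
opening: 0.359
```

Call:
{"fn": "servo_tool", "kwargs": {"increments": "0 0 0.1 0 0.36; 0 0 0 0 0.36"}}

```text
time_s: 12.02
eef_pos: [0.4419, 0.2718, 0.1442]
eef_rot: [-0.0, 0.707, 0.707, -0.0]
wrist_force: [-0.7, -0.3, -0.6]
opening: 0.364
```

Call:
{"fn": "servo_tool", "kwargs": {"increments": "0 0 0.1 0 0.36; 0 0 0 0 0.36"}}

```text
time_s: 12.28
eef_pos: [0.4418, 0.2718, 0.1432]
eef_rot: [-0.0, 0.707, 0.707, -0.0]
wrist_force: [0.7, -0.1, -0.4]
opening: 0.361
```

Call:
{"fn": "servo_tool", "kwargs": {"increments": "0 0 0.1 0 0.36; 0 0 0 0 0.36"}}

```text
time_s: 12.52
eef_pos: [0.4423, 0.2719, 0.1429]
eef_rot: [0.0, 0.707, 0.707, 0.0]
wrist_force: [-0.7, -0.1, 3.4]
opening: 0.361
```

Call:
{"fn": "servo_tool", "kwargs": {"increments": "0 0 -3 0 0.45; 3 1.4 -1 -0.1 0.52; 3.8 1.2 0 -0.1 0.52; 0 0 0 0 0.52; 0 0 0 0 0.52"}}

```text
time_s: 13.15
eef_pos: [0.4634, 0.3404, 0.1815]
eef_rot: [-0.0, 0.633, 0.774, -0.001]
wrist_force: [-0.2, 0.7, -1.1]
opening: 0.52
```

```bash
cat > jaw.py <<'E'
import sys
from h import *
st()
n=sys.argv[1]; im,d,K,T=cam("wrist"); np.savez("/tmp/"+n+".npz",im=im,d=d,K=K,T=T)
z=float(sys.argv[2]) if len(sys.argv)>2 else .011
o=ctrl.get_obs(); Rt=quat(o["eef_rot"]); p=np.array(o["eef_pos"])
c=cv2.resize(im[120:300,200:440],None,fx=3,fy=3,interpolation=2)
# tool-frame ortho at plane z, 0.25mm/px, centred at TCP: cols tool x, rows -tool y up
xs,ys=np.meshgrid(np.arange(-.08,.08,.00025),np.arange(.05,-.08,-.00025))
W=p+xs[...,None]*Rt[:,0]+ys[...,None]*Rt[:,1]; W[...,2]=z
C=(W-T[:3,3])@T[:3,:3]
u=(C[...,0]/C[...,2]*K[0,0]+K[0,2]).astype(np.float32); v=(C[...,1]/C[...,2]*K[1,1]+K[1,2]).astype(np.float32)
t=cv2.remap(im,u,v,cv2.INTER_CUBIC)
t[::40,:]=t[::40,:]//2; t[:,::40]=t[:,::40]//2; t[200,:]=(255,0,0); t[:,320]=(255,0,0)
save(n+"c",c); save(n+"t",t)
E
python3 jaw.py j1
```

```text
13.15 [0.4634 0.3404 0.1815] [[-0.199, 0.98, -0.001], [0.98, 0.199, -0.001], [-0.001, -0.002, -1.0]] [-0.2  0.7 -1.1] 0.52 [ 0.43  0.25  1.67 -0.    1.23 -1.34]
```

View pics/j1c.png

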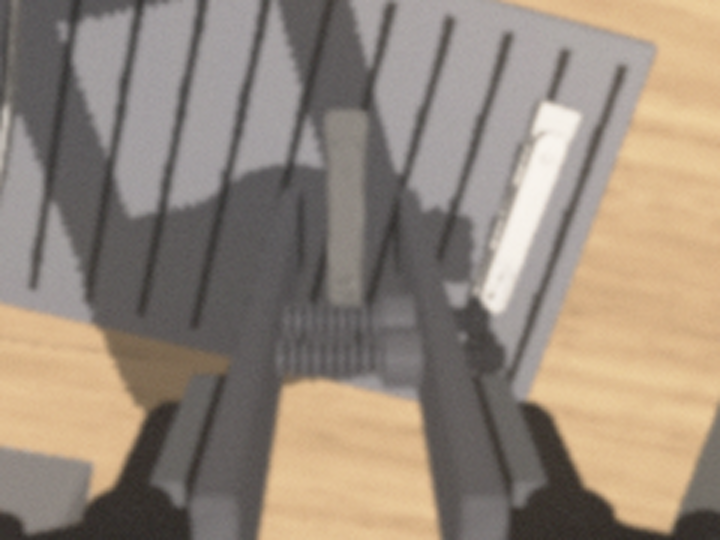

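View pics/j1t.png

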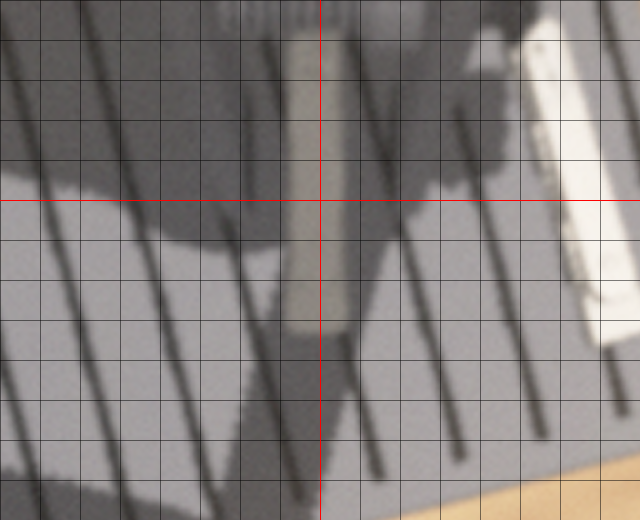

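Call:
{"fn": "servo_tool", "kwargs": {"increments": "0 0.6 1.5 0 0.52; 0 0 1.5 0 0.52; 0 0 0.65 0 0.52; 0 0 0 0 0.52; 0 0 0 0 0.45; 0 0 0 0 0.38; 0 0 0 0 0.3; 0 0 0 0 0.25; 0 0 0 0 0.2; 0 0 0 0 0.2"}}

```text
time_s: 14.45
eef_pos: [0.4705, 0.3423, 0.1467]
eef_rot: [0.0, 0.633, 0.774, 0.001]
wrist_force: [-0.3, 0.9, 6.2]
opening: 0.3
```

Call:
{"fn": "servo_tool", "kwargs": {"increments": "0 0 -1 0 0.2; 0 0 -1 0 0.2; 0 0 0 0 0.2; 0 0 0 0 0.2"}}

```text
time_s: 14.95
eef_pos: [0.4698, 0.3419, 0.1656]
eef_rot: [-0.0, 0.633, 0.774, -0.0]
wrist_force: [-0.8, 0.4, -1.1]
opening: 0.299
```

```bash
python3 jaw.py j2 .03
```

```text
14.95 [0.4698 0.3419 0.1656] [[-0.199, 0.98, -0.0], [0.98, 0.199, -0.0], [-0.0, -0.0, -1.0]] [-0.8  0.4 -1.1] 0.299 [ 0.43  0.28  1.66  0.    1.2  -1.35]
```

View pics/j2c.png

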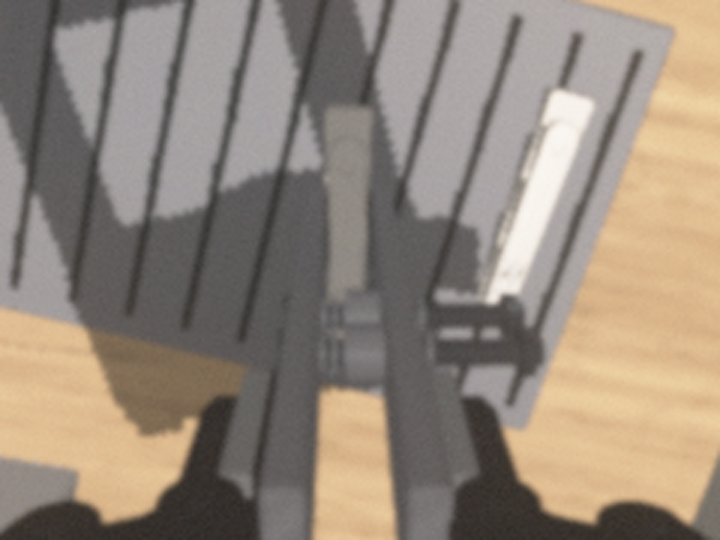

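Call:
{"fn": "servo_tool", "kwargs": {"increments": "0 0 -2.5 0.1 0.2; 0 0 -2.5 0.1 0.2; 0 0 -2.5 0.1 0.2; -3 0.25 0 0 0.2; -5 0.4 0 0 0.2; -6 0.45 0 0 0.2; -6 0.45 0 0 0.2; -6 0.45 0 0 0.2; -6 0.45 0 0 0.2; -6 0.45 0 0 0.2"}}

```text
time_s: 16.25
eef_pos: [0.4604, -0.0408, 0.2407]
eef_rot: [0.0, 0.741, 0.671, 0.0]
wrist_force: [1.4, 0.7, -2.6]
opening: 0.292
```

Call:
{"fn": "servo_tool", "kwargs": {"increments": "-6 0.45 0 0 0.2; -6 0.45 0 0 0.2; -5.5 0.45 0 0 0.2; -4 0.3 0 0 0.2; -2.5 0.2 0 0 0.2; -1.4 0.1 0 0 0.2; 0 0 0 0 0.2; 0 0 0 0 0.2"}}

```text
time_s: 17.25
eef_pos: [0.4552, -0.2923, 0.2407]
eef_rot: [-0.0, 0.741, 0.671, 0.0]
wrist_force: [0.0, 0.4, -2.5]
opening: 0.295
```

```bash
python3 jaw.py j3 .006; python3 - <<'E'
from h import *
save("j3full",load("j3")[0])
E
```

```text
17.25 [ 0.4552 -0.2923  0.2407] [[0.098, 0.995, -0.0], [0.995, -0.098, 0.001], [0.001, -0.0, -1.0]] [ 0.   0.4 -2.5] 0.295 [-0.79  0.11  1.7   0.    1.33 -2.26]
```

View pics/j3full.png

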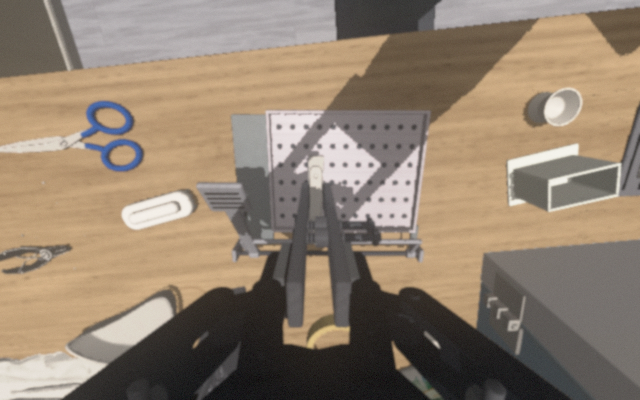

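View pics/j3t.png

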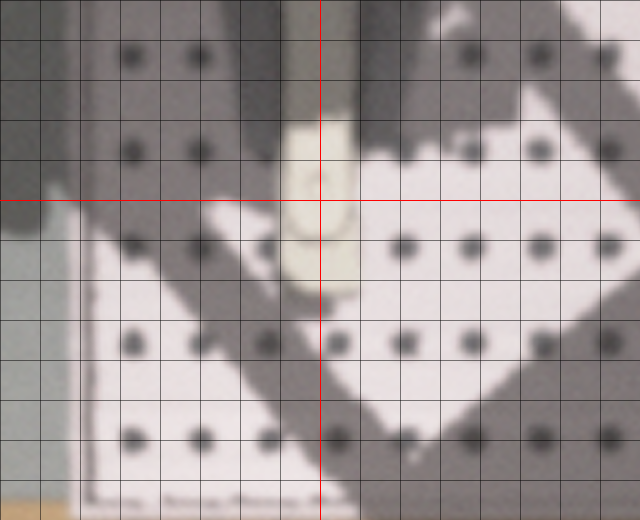

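Call:
{"fn": "servo_tool", "kwargs": {"increments": "-0.4 0 1.5 0 0.2; 0 0 2.5 0 0.2; 0 0 2.5 0 0.2; 0 0 1.8 0 0.2; 0 0 0.7 0 0.2; 0 0 0 0 0.2; 0 0 0 0 0.2"}}

```text
time_s: 18.18
eef_pos: [0.4551, -0.2981, 0.1518]
eef_rot: [0.001, 0.741, 0.671, 0.0]
wrist_force: [-0.3, 0.1, -1.2]
opening: 0.295
```

Call:
{"fn": "servo_tool", "kwargs": {"increments": "0 0 0.15 0 0.2; 0 0 0 0 0.2"}}

```text
time_s: 18.42
eef_pos: [0.4547, -0.2977, 0.1496]
eef_rot: [0.0, 0.741, 0.671, 0.0]
wrist_force: [-0.8, -0.2, -1.8]
opening: 0.294
```

Call:
{"fn": "servo_tool", "kwargs": {"increments": "0 0 0.1 0 0.2; 0 0 0 0 0.2"}}

```text
time_s: 18.68
eef_pos: [0.4546, -0.2976, 0.1482]
eef_rot: [-0.0, 0.742, 0.671, -0.0]
wrist_force: [-0.8, -0.7, -1.9]
opening: 0.294
```

Call:
{"fn": "servo_tool", "kwargs": {"increments": "0 0 0.1 0 0.2; 0 0 0 0 0.2"}}

```text
time_s: 18.92
eef_pos: [0.4547, -0.2978, 0.1477]
eef_rot: [0.0, 0.741, 0.671, -0.0]
wrist_force: [-0.9, 0.2, 3.3]
opening: 0.297
```

Call:
{"fn": "servo_tool", "kwargs": {"increments": "0 0 0 0 0.35; 0 0 0 0 0.4; 0 0 0 0 0.45; 0 0 0 0 0.48; 0 0 -1 0 0.48; 0 0 -2 0 0.48; 0 0 -3 0 0.48; 0 0 -3 0 0.48; 0 0 0 0 0.48"}}

```text
time_s: 20.05
eef_pos: [0.456, -0.2989, 0.2407]
eef_rot: [0.003, 0.741, 0.671, 0.0]
wrist_force: [-0.8, -1.1, -1.0]
opening: 0.481
```

```bash
python3 jaw.py j4 .012
```

```text
20.05 [ 0.456  -0.2989  0.2407] [[0.1, 0.995, 0.004], [0.995, -0.1, -0.005], [-0.004, 0.005, -1.0]] [-0.8 -1.1 -1. ] 0.481 [-0.8   0.12  1.69  0.    1.32 -2.27]
```

View pics/j4t.png

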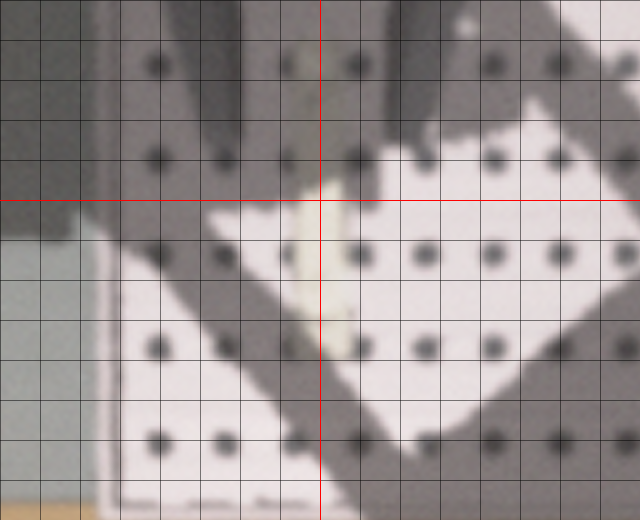

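View pics/j4c.png

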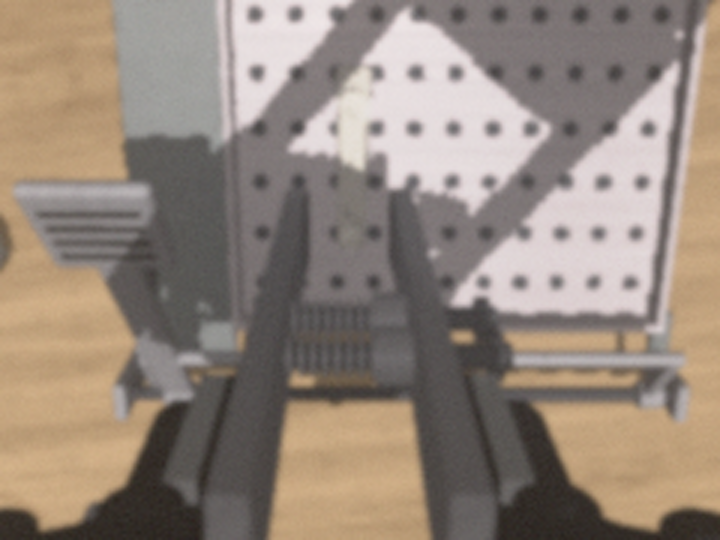

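Call:
{"fn": "servo_tool", "kwargs": {"increments": "4 -0.55 0 0 0.5; 6 -0.82 0 0 0.5; 6 -0.82 0 0 0.5; 6 -0.82 0 0 0.5; 6 -0.82 0 0 0.5; 6 -0.82 0 0 0.5; 6 -0.82 0 0 0.5; 5 -0.7 0 0 0.5; 3 -0.4 0 -0.05 0.52; 2.3 -0.3 2 -0.05 0.52"}}

```text
time_s: 21.35
eef_pos: [0.4352, 0.2113, 0.2171]
eef_rot: [0.0, 0.706, 0.708, 0.001]
wrist_force: [-0.1, -0.9, -2.1]
opening: 0.52
```

Call:
{"fn": "servo_tool", "kwargs": {"increments": "0 0 2 0 0.52; 0 0 1.5 0 0.52; 0 0 0 0 0.52; 0 0 0 0 0.52"}}

```text
time_s: 21.85
eef_pos: [0.4356, 0.2094, 0.1827]
eef_rot: [0.0, 0.707, 0.707, 0.0]
wrist_force: [-0.1, 0.1, -0.6]
opening: 0.519
```

```bash
python3 jaw.py j5 .008
```

```text
21.85 [0.4356 0.2094 0.1827] [[0.001, 1.0, 0.001], [1.0, -0.001, 0.0], [0.0, 0.001, -1.0]] [-0.1  0.1 -0.6] 0.519 [ 0.2   0.05  1.9  -0.    1.2  -1.37]
```

View pics/j5t.png

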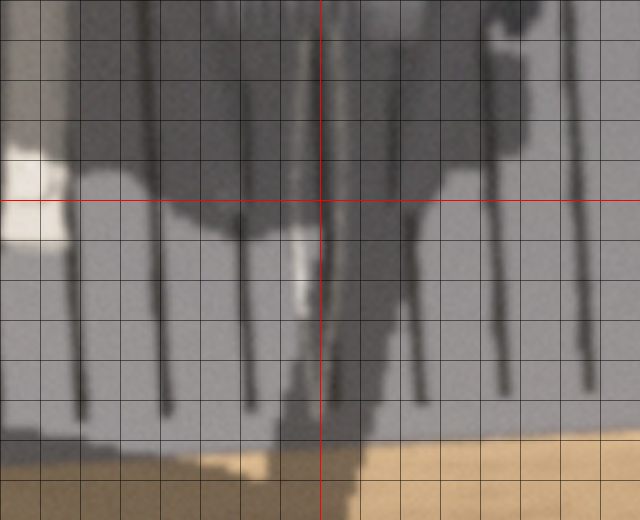

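View pics/j5c.png

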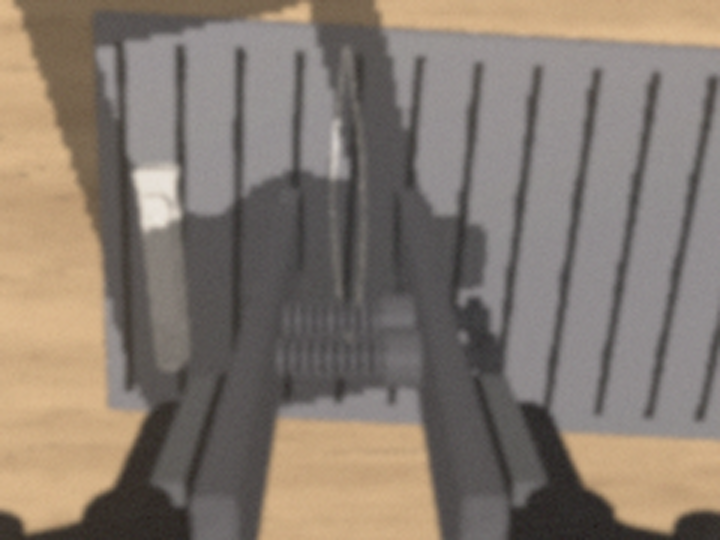

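Call:
{"fn": "servo_tool", "kwargs": {"increments": "0 0.5 1.5 0 0.52; 0 0 1.5 0 0.52; 0 0 0.5 0 0.52; 0 0 0 0 0.52; 0 0 0 0 0.52; 0 0 0 0 0.52"}}

```text
time_s: 22.65
eef_pos: [0.4405, 0.2097, 0.1478]
eef_rot: [0.0, 0.707, 0.707, 0.0]
wrist_force: [0.4, -0.0, -0.2]
opening: 0.518
```

Call:
{"fn": "servo_tool", "kwargs": {"increments": "0 0 0.3 0 0.52; 0 0 0 0 0.5; 0 0 0 0 0.45; 0 0 0 0 0.4; 0 0 0 0 0.35; 0 0 0 0 0.3; 0 0 0 0 0.25; 0 0 0 0 0.2; 0 0 0 0 0.2; 0 0 0 0 0.2"}}

```text
time_s: 23.9
eef_pos: [0.4405, 0.2098, 0.1446]
eef_rot: [0.0, 0.707, 0.707, 0.0]
wrist_force: [-0.1, 0.3, 3.1]
opening: 0.277
```

Call:
{"fn": "servo_tool", "kwargs": {"increments": "0 0 -1 0 0.2; 0 0 -1 0 0.2; 0 0 0 0 0.2; 0 0 0 0 0.2"}}

```text
time_s: 24.4
eef_pos: [0.4401, 0.2096, 0.1643]
eef_rot: [0.0, 0.707, 0.707, -0.0]
wrist_force: [-0.4, 0.4, -1.6]
opening: 0.272
```

```bash
python3 jaw.py j6 .028
```

```text
24.4 [0.4401 0.2096 0.1643] [[-0.0, 1.0, 0.0], [1.0, 0.0, -0.0], [-0.0, 0.0, -1.0]] [-0.4  0.4 -1.6] 0.272 [ 0.2   0.08  1.9  -0.    1.16 -1.37]
```

View pics/j6c.png

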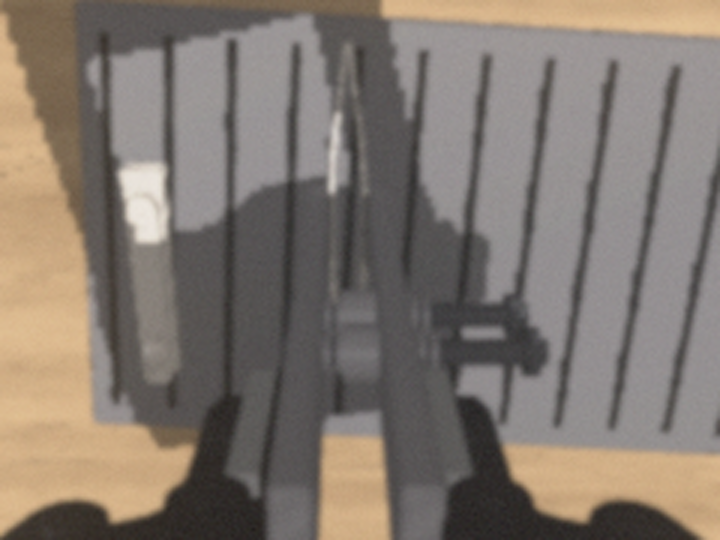

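Call:
{"fn": "servo_tool", "kwargs": {"increments": "0 0 -2.5 0.05 0.2; 0 0 -2.5 0.05 0.2; 0 0 -2.5 0 0.2; -3 0.36 0 0 0.2; -5 0.6 0 0 0.2; -6 0.72 0 0 0.2; -6 0.72 0 0 0.2; -6 0.72 0 0 0.2; -6 0.72 0 0 0.2; -5.5 0.66 0 0 0.2"}}

```text
time_s: 25.7
eef_pos: [0.4472, -0.1701, 0.2391]
eef_rot: [-0.0, 0.742, 0.671, 0.0]
wrist_force: [1.1, 0.9, -1.7]
opening: 0.273
```

Call:
{"fn": "servo_tool", "kwargs": {"increments": "-4.5 0.53 0 0 0.2; -3 0.36 0 0 0.2; -1.7 0.2 0 0 0.2; 0 0 1 0 0.2; 0 0 1 0 0.2; 0 0 0 0 0.2; 0 0 0 0 0.2"}}

```text
time_s: 26.58
eef_pos: [0.4495, -0.2598, 0.2193]
eef_rot: [-0.0, 0.741, 0.671, 0.0]
wrist_force: [-0.0, -0.4, -1.4]
opening: 0.273
```

```bash
python3 jaw.py j7 .006
```

```text
26.57 [ 0.4495 -0.2598  0.2193] [[0.098, 0.995, -0.0], [0.995, -0.098, 0.0], [0.0, -0.0, -1.0]] [-0.  -0.4 -1.4] 0.273 [-0.75  0.08  1.78  0.    1.28 -2.23]
```

View pics/j7t.png

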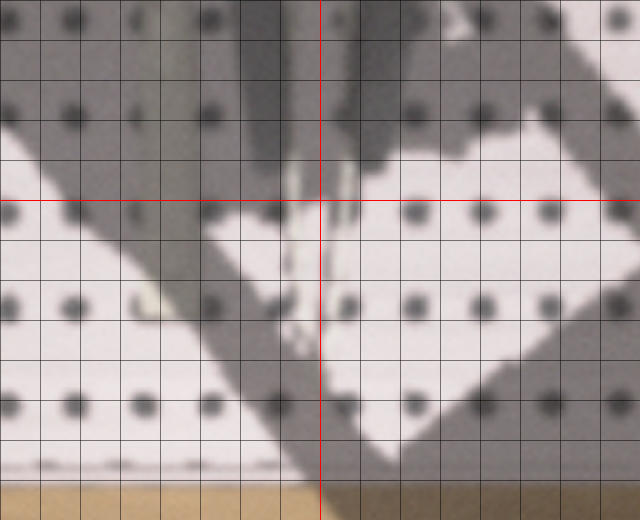

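View pics/j7c.png

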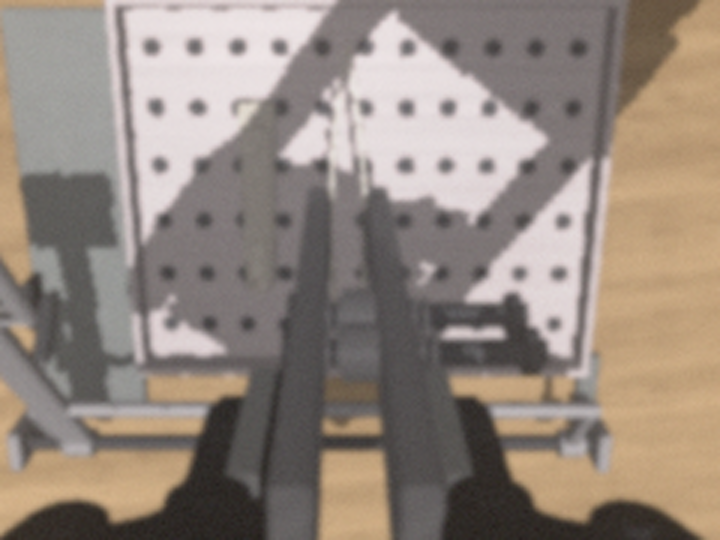

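Call:
{"fn": "servo_tool", "kwargs": {"increments": "0 0 1.5 0 0.2; 0 0 2.5 0 0.2; 0 0 2 0 0.2; 0 0 1 0 0.2; 0 0 0.2 0 0.2; 0 0 0 0 0.2; 0 0 0 0 0.2"}}

```text
time_s: 27.5
eef_pos: [0.4498, -0.261, 0.1481]
eef_rot: [0.001, 0.741, 0.671, 0.0]
wrist_force: [0.2, -0.3, -0.4]
opening: 0.27
```

Call:
{"fn": "servo_tool", "kwargs": {"increments": "0 0 0.1 0 0.2; 0 0 0 0 0.2"}}

```text
time_s: 27.75
eef_pos: [0.4494, -0.2607, 0.1465]
eef_rot: [0.0, 0.742, 0.671, 0.0]
wrist_force: [0.9, -0.1, -1.5]
opening: 0.273
```

Call:
{"fn": "servo_tool", "kwargs": {"increments": "0 0 0.1 0 0.2; 0 0 0 0 0.2"}}

```text
time_s: 28.0
eef_pos: [0.4495, -0.2608, 0.1456]
eef_rot: [0.0, 0.742, 0.671, 0.0]
wrist_force: [-0.7, 0.4, 1.1]
opening: 0.269
```

Contact. I'll release slowly.

Call:
{"fn": "servo_tool", "kwargs": {"increments": "0 0 0.04 0 0.2; 0 0 0 0 0.3; 0 0 0 0 0.36; 0 0 0 0 0.42; 0 0 0 0 0.46; 0 0 -1 0 0.46; 0 0 -2 0 0.46; 0 0 -3 0 0.46; 0 0 -3 0 0.46; 0 0 0 0 0.48"}}

```text
time_s: 29.25
eef_pos: [0.4507, -0.2618, 0.2381]
eef_rot: [0.003, 0.741, 0.671, 0.0]
wrist_force: [0.3, -1.0, -0.6]
opening: 0.479
```

```bash
python3 jaw.py j8 .012
```

```text
29.25 [ 0.4507 -0.2618  0.2381] [[0.1, 0.995, 0.005], [0.995, -0.1, -0.004], [-0.004, 0.005, -1.0]] [ 0.3 -1.  -0.6] 0.479 [-0.75  0.07  1.76  0.    1.31 -2.23]
```

View pics/j8c.png

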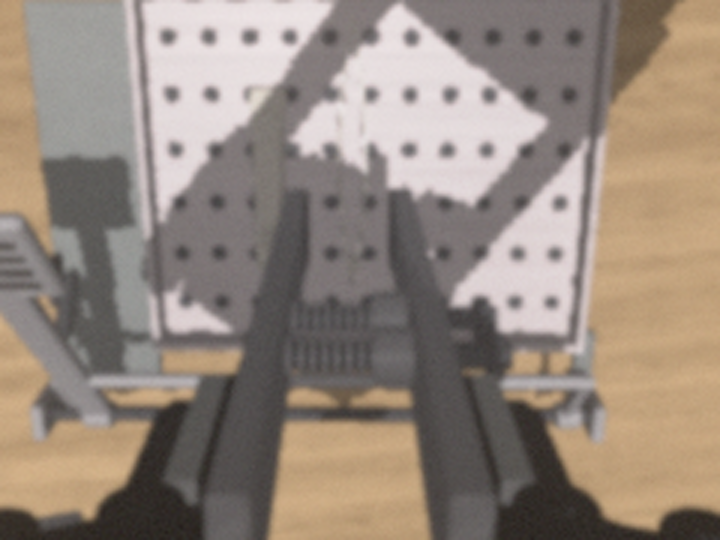

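Call:
{"fn": "servo_tool", "kwargs": {"increments": "4 -0.3 0 0 0.5; 6 -0.46 0 0 0.5; 6 -0.46 0 0 0.5; 6 -0.46 0 0 0.5; 6 -0.46 0 0 0.5; 5.5 -0.43 0 0 0.5; 4 -0.3 0 -0.05 0.52; 2.6 -0.2 0 -0.05 0.52; 0 0 2 0 0.52; 0 0 2 0 0.52"}}

```text
time_s: 30.55
eef_pos: [0.4564, 0.142, 0.1931]
eef_rot: [-0.001, 0.707, 0.708, -0.001]
wrist_force: [0.9, 1.0, -1.5]
opening: 0.522
```

Call:
{"fn": "servo_tool", "kwargs": {"increments": "0 0 1.5 0 0.52; 0 0 0 0 0.52; 0 0 0 0 0.52"}}

```text
time_s: 30.92
eef_pos: [0.4577, 0.1413, 0.1802]
eef_rot: [0.0, 0.707, 0.707, 0.0]
wrist_force: [0.8, 0.4, -0.3]
opening: 0.52
```

```bash
python3 jaw.py j9 .012
```

```text
30.93 [0.4577 0.1413 0.1802] [[0.0, 1.0, 0.0], [1.0, -0.0, 0.0], [0.0, 0.0, -1.0]] [ 0.8  0.4 -0.3] 0.52 [ 0.05  0.04  1.91  0.    1.19 -1.52]
```

View pics/j9t.png

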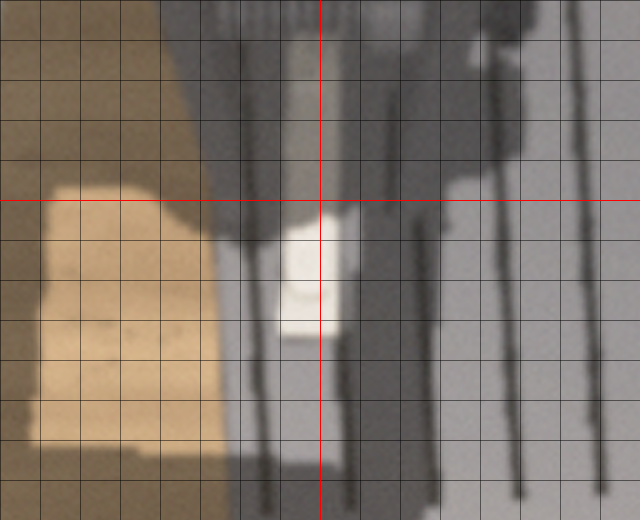

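View pics/j9c.png

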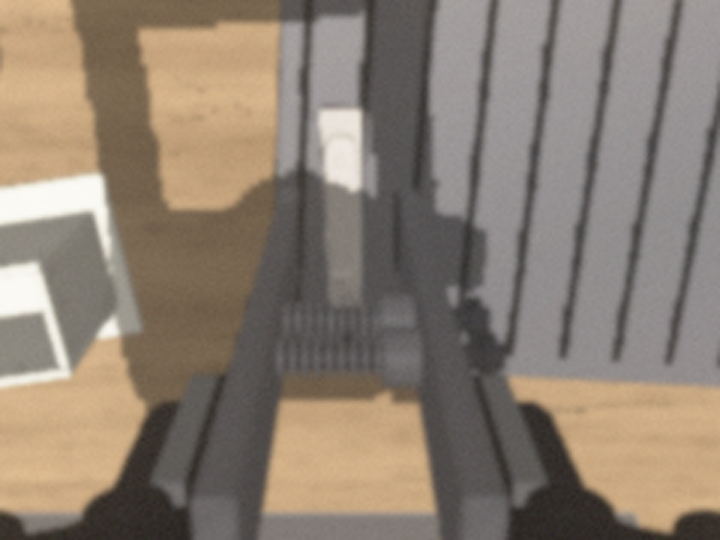

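Call:
{"fn": "servo_tool", "kwargs": {"increments": "-0.15 0.6 1.5 0 0.52; 0 0 1.4 0 0.52; 0 0 0.6 0 0.52; 0 0 0 0 0.52; 0 0 0 0 0.45; 0 0 0 0 0.38; 0 0 0 0 0.3; 0 0 0 0 0.25; 0 0 0 0 0.2; 0 0 0 0 0.2"}}

```text
time_s: 32.22
eef_pos: [0.464, 0.1401, 0.1456]
eef_rot: [0.0, 0.707, 0.707, 0.001]
wrist_force: [-0.4, 0.8, 5.0]
opening: 0.3
```

Call:
{"fn": "servo_tool", "kwargs": {"increments": "0 0 -1 0 0.2; 0 0 -1 0 0.2; 0 0 0 0 0.2; 0 0 0 0 0.2"}}

```text
time_s: 32.72
eef_pos: [0.4633, 0.1399, 0.1648]
eef_rot: [-0.0, 0.707, 0.707, -0.0]
wrist_force: [-0.1, 0.8, -1.0]
opening: 0.297
```

```bash
python3 jaw.py j10 .03
```

```text
32.73 [0.4633 0.1399 0.1648] [[-0.0, 1.0, -0.0], [1.0, 0.0, -0.0], [-0.0, -0.0, -1.0]] [-0.1  0.8 -1. ] 0.297 [ 0.05  0.07  1.91 -0.    1.16 -1.52]
```

View pics/j10c.png

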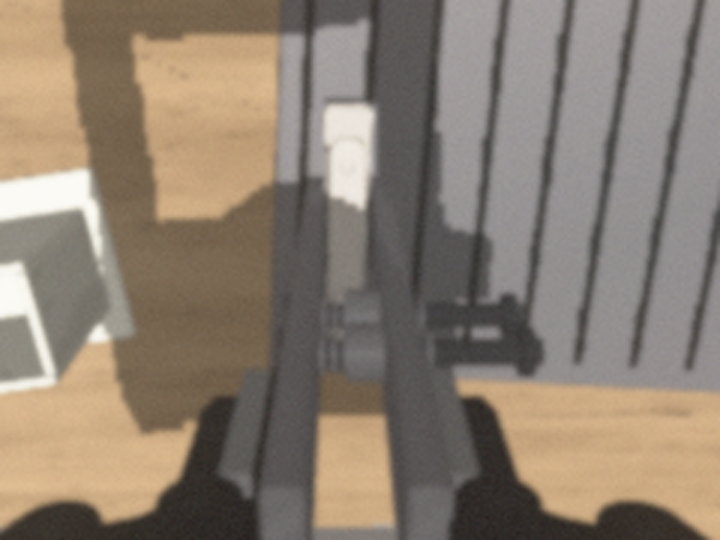

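Call:
{"fn": "servo_tool", "kwargs": {"increments": "0 0 -2.5 0.05 0.2; 0 0 -2.5 0.05 0.2; 0 0 -2.5 0 0.2; -3 0.3 0 0 0.2; -5 0.5 0 0 0.2; -6 0.57 0 0 0.2; -6 0.57 0 0 0.2; -6 0.57 0 0 0.2; -5 0.5 0 0 0.2; -3.4 0.3 0 0 0.2"}}

```text
time_s: 34.02
eef_pos: [0.4615, -0.2079, 0.2394]
eef_rot: [-0.0, 0.742, 0.67, -0.0]
wrist_force: [0.2, -0.6, -1.0]
opening: 0.297
```

Call:
{"fn": "servo_tool", "kwargs": {"increments": "-2 0.16 0 0 0.2; 0 0 1 0 0.2; 0 0 1 0 0.2; 0 0 0 0 0.2; 0 0 0 0 0.2"}}

```text
time_s: 34.65
eef_pos: [0.4619, -0.2248, 0.2199]
eef_rot: [-0.0, 0.741, 0.671, 0.0]
wrist_force: [0.1, -0.1, -1.6]
opening: 0.3
```

```bash
python3 jaw.py j11 .006
```

```text
34.65 [ 0.4619 -0.2248  0.2199] [[0.098, 0.995, -0.0], [0.995, -0.098, 0.0], [0.0, -0.0, -1.0]] [ 0.1 -0.1 -1.6] 0.3 [-0.68  0.07  1.79  0.    1.28 -2.16]
```

View pics/j11t.png

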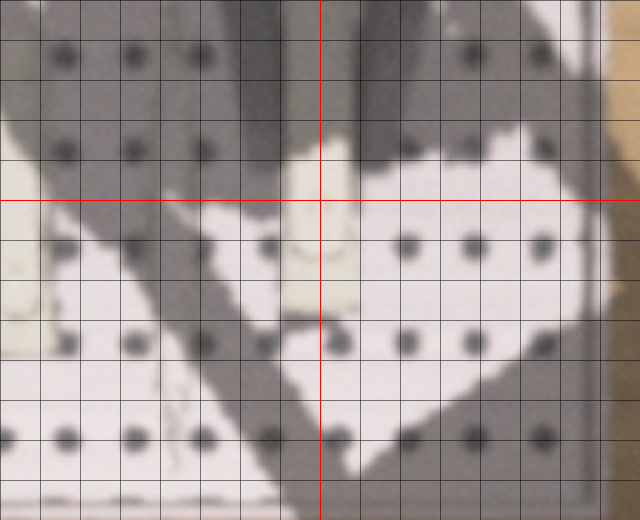

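Call:
{"fn": "servo_tool", "kwargs": {"increments": "0 0 1.5 0 0.2; 0 0 2.5 0 0.2; 0 0 2 0 0.2; 0 0 0.9 0 0.2; 0 0 0.2 0 0.2; 0 0 0 0 0.2; 0 0 0 0 0.2"}}

```text
time_s: 35.58
eef_pos: [0.4621, -0.2261, 0.1497]
eef_rot: [0.001, 0.741, 0.671, 0.0]
wrist_force: [-0.6, 0.0, -0.4]
opening: 0.298
```

Call:
{"fn": "servo_tool", "kwargs": {"increments": "0 0 0.1 0 0.2; 0 0 0 0 0.2"}}

```text
time_s: 35.83
eef_pos: [0.4617, -0.2257, 0.1481]
eef_rot: [0.0, 0.741, 0.671, 0.0]
wrist_force: [-0.3, -0.2, -1.0]
opening: 0.294
```

Call:
{"fn": "servo_tool", "kwargs": {"increments": "0 0 0.1 0 0.2; 0 0 0 0 0.2"}}

```text
time_s: 36.08
eef_pos: [0.4616, -0.2256, 0.1468]
eef_rot: [-0.0, 0.741, 0.671, -0.0]
wrist_force: [0.6, -0.0, -1.0]
opening: 0.299
```

Call:
{"fn": "servo_tool", "kwargs": {"increments": "0 0 0.08 0 0.2; 0 0 0 0 0.2"}}

```text
time_s: 36.33
eef_pos: [0.4618, -0.2258, 0.1466]
eef_rot: [0.0, 0.741, 0.671, 0.0]
wrist_force: [-1.7, 1.1, 5.5]
opening: 0.298
```

Call:
{"fn": "servo_tool", "kwargs": {"increments": "0 0 0 0 0.3; 0 0 0 0 0.35; 0 0 0 0 0.4; 0 0 0 0 0.44; 0 0 -1 0 0.46; 0 0 -2 0 0.46; 0 0 -3 0 0.46; 0 0 -3.1 0 0.46; 0 0 0 0 0.48; 0 0 0 0 0.48"}}

```text
time_s: 37.58
eef_pos: [0.4613, -0.2254, 0.2365]
eef_rot: [-0.0, 0.741, 0.671, -0.0]
wrist_force: [-0.3, 1.1, -0.8]
opening: 0.48
```

```bash
python3 jaw.py j12 .015; python3 look.py side s12; python3 - <<'E'
from h import *
im=load("s12")[0]; save("s12c",cv2.resize(im[150:350,220:440],None,fx=3,fy=3,interpolation=2))
E
```

```text
37.58 [ 0.4613 -0.2254  0.2365] [[0.1, 0.995, -0.001], [0.995, -0.1, 0.0], [0.0, -0.001, -1.0]] [-0.3  1.1 -0.8] 0.48 [-0.69  0.05  1.77 -0.    1.32 -2.16]
37.62 [ 0.4611 -0.2252  0.2359] [[0.1, 0.995, -0.002], [0.995, -0.1, 0.001], [0.001, -0.002, -1.0]] [-0.9  0.6 -0.8] 0.478 [-0.69  0.05  1.77  0.    1.32 -2.16]
```

View pics/j12c.png

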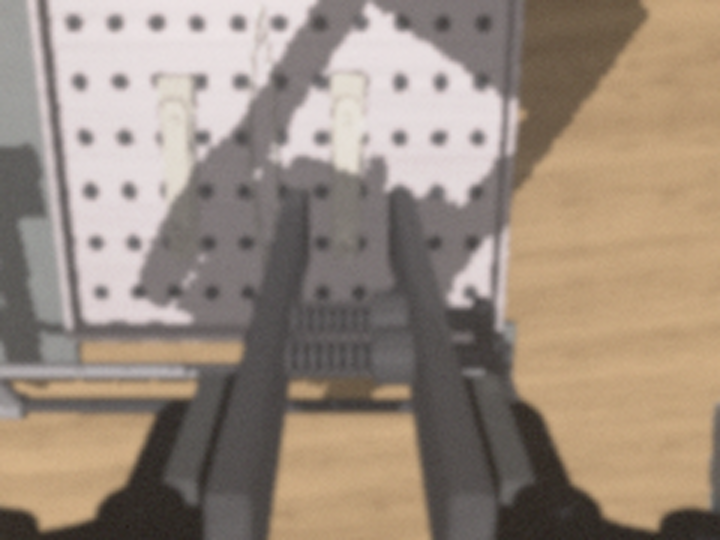

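View pics/s12c.png

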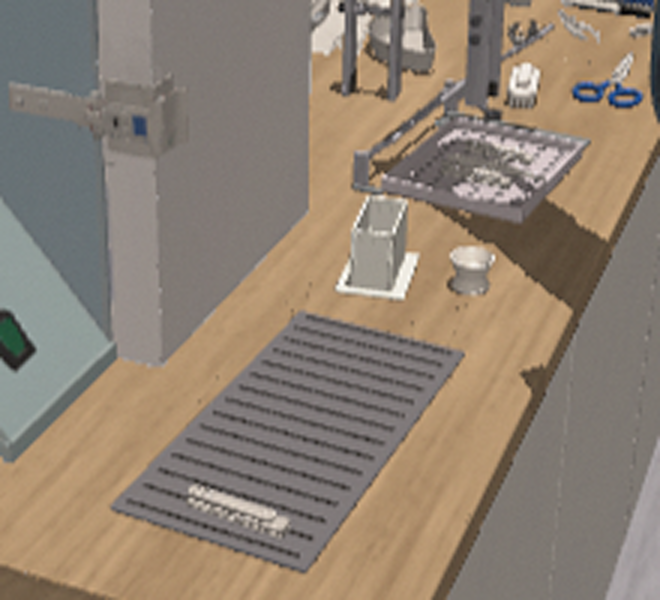

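```bash
python3 - <<'E'
from h import *
for n in("side0","s12"):
    im,d,K,T=load(n)
    o=ortho(im,K,T,.36,.56,.1,.46,.012); h=cv2.cvtColor(o,cv2.COLOR_RGB2HSV)
    m=cv2.morphologyEx(((h[...,2]>170)&(h[...,1]<60)).astype(np.uint8),cv2.MORPH_CLOSE,np.ones((7,7)))
    for r in rectof(m,.56,.46,amin=800): print(n,np.round(r,4))
E
```

```text
side0 [ 4.5710e-01  4.0510e-01  8.3200e-02  2.5300e-02 -5.0424e+00  1.1000e-03]
side0 [ 4.65600e-01  1.33200e-01  8.20000e-02  2.57000e-02 -1.08044e+01
  1.10000e-03]
side0 [4.72600e-01 3.42200e-01 8.10000e-02 2.86000e-02 1.04077e+01 1.00000e-03]
s12 [ 4.5700e-01  4.0440e-01  8.3000e-02  2.4400e-02 -6.6325e+00  9.0000e-04]
```

Call:
{"fn": "servo_tool", "kwargs": {"increments": "4 -0.48 0 0 0.5; 6 -0.72 0 0 0.5; 6 -0.72 0 0 0.5; 6 -0.72 0 0 0.5; 6 -0.72 0 0 0.5; 6 -0.72 0 0 0.5; 6 -0.72 0 0 0.5; 6 -0.72 0 0 0.5; 6 -0.72 0 0 0.5; 5 -0.6 0 0 0.5"}}

```text
time_s: 38.92
eef_pos: [0.4493, 0.3503, 0.2356]
eef_rot: [-0.0, 0.741, 0.671, -0.001]
wrist_force: [0.5, -1.2, -1.2]
opening: 0.499
```

Call:
{"fn": "servo_tool", "kwargs": {"increments": "3.5 -0.42 0 0 0.5; 2 -0.2 0 -0.055 0.52; 0 0 2 0 0.52; 0 0 2 0 0.52; 0 0 1.5 0 0.52; 0 0 0 0 0.52; 0 0 0 0 0.52"}}

```text
time_s: 39.8
eef_pos: [0.4502, 0.4034, 0.1825]
eef_rot: [0.0, 0.723, 0.691, 0.0]
wrist_force: [-0.9, -0.7, -0.6]
opening: 0.522
```

```bash
python3 jaw.py j13 .012
```

```text
39.8 [0.4502 0.4034 0.1825] [[0.046, 0.999, 0.001], [0.999, -0.046, 0.0], [0.0, 0.001, -1.0]] [-0.9 -0.7 -0.6] 0.522 [ 0.53  0.31  1.59 -0.    1.24 -0.99]
```

View pics/j13t.png

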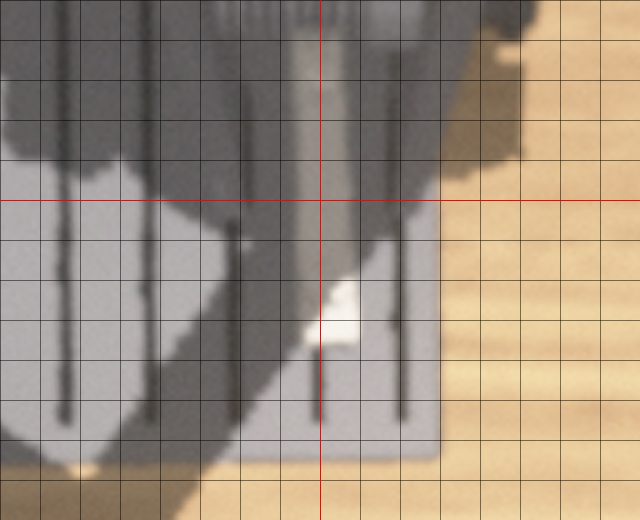

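View pics/j13c.png

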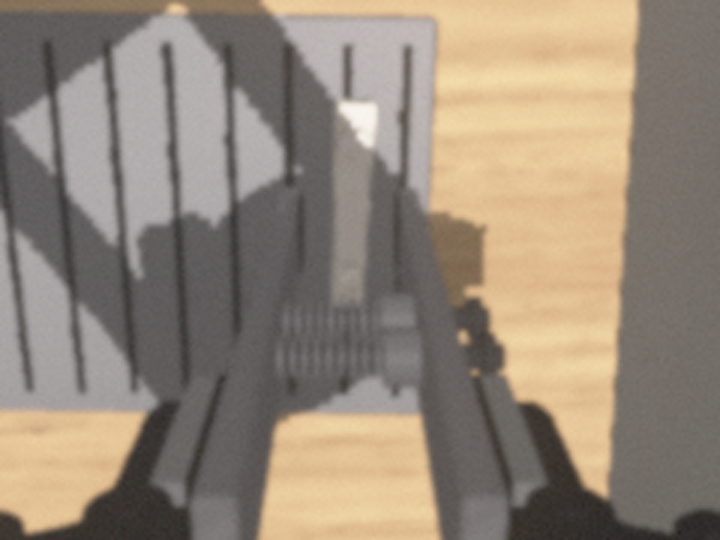

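Call:
{"fn": "servo_tool", "kwargs": {"increments": "0.12 0.4 1.5 0.03 0.52; 0 0 1.5 0 0.52; 0 0 0.65 0 0.52; 0 0 0 0 0.52; 0 0 0 0 0.45; 0 0 0 0 0.38; 0 0 0 0 0.3; 0 0 0 0 0.25; 0 0 0 0 0.2; 0 0 0 0 0.2"}}

```text
time_s: 41.1
eef_pos: [0.4543, 0.405, 0.1465]
eef_rot: [0.0, 0.733, 0.68, 0.001]
wrist_force: [0.3, 0.3, 5.4]
opening: 0.293
```

Call:
{"fn": "servo_tool", "kwargs": {"increments": "0 0 -1 0 0.2; 0 0 -1 0 0.2; 0 0 0 0 0.2; 0 0 0 0 0.2"}}

```text
time_s: 41.6
eef_pos: [0.4536, 0.4045, 0.1654]
eef_rot: [-0.0, 0.733, 0.68, -0.0]
wrist_force: [0.7, 0.1, -1.2]
opening: 0.298
```

```bash
python3 jaw.py j14 .03
```

```text
41.6 [0.4536 0.4045 0.1654] [[0.075, 0.997, -0.0], [0.997, -0.075, -0.0], [-0.0, -0.0, -1.0]] [ 0.7  0.1 -1.2] 0.298 [ 0.53  0.34  1.59 -0.    1.21 -0.96]
```

View pics/j14c.png

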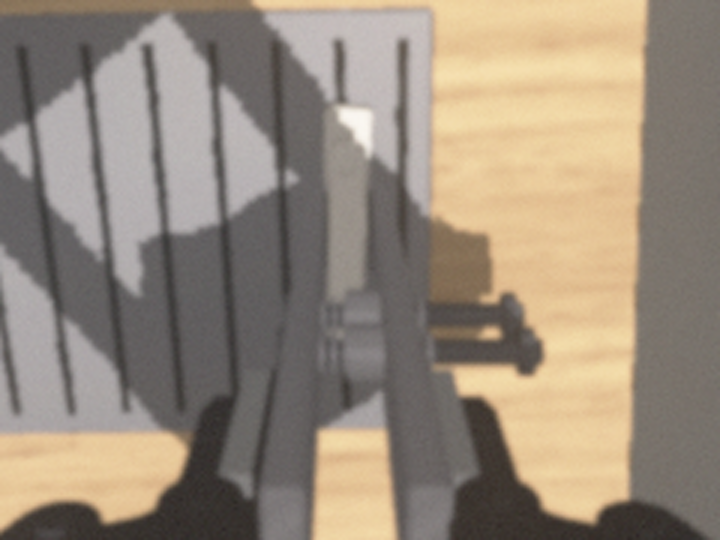

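Call:
{"fn": "servo_tool", "kwargs": {"increments": "0 0 -2.5 0.025 0.2; 0 0 -2.5 0 0.2; 0 0 -2.5 0 0.2; -3 0.36 0 0 0.2; -5 0.6 0 0 0.2; -6 0.72 0 0 0.2; -6 0.72 0 0 0.2; -6 0.72 0 0 0.2; -6 0.72 0 0 0.2; -6 0.72 0 0 0.2"}}

```text
time_s: 42.9
eef_pos: [0.4609, 0.0202, 0.2405]
eef_rot: [0.0, 0.741, 0.671, 0.0]
wrist_force: [0.7, -0.2, -0.9]
opening: 0.299
```

Call:
{"fn": "servo_tool", "kwargs": {"increments": "-6 0.72 0 0 0.2; -6 0.72 0 0 0.2; -4.5 0.54 0 0 0.2; -3 0.36 0 0 0.2; -1.5 0.2 0 0 0.2; 0 0 1 0 0.2; 0 0 1 0 0.2; 0 0 0 0 0.2; 0 0 0 0 0.2"}}

```text
time_s: 44.02
eef_pos: [0.4658, -0.1887, 0.2206]
eef_rot: [-0.0, 0.741, 0.671, 0.0]
wrist_force: [1.0, 1.1, -0.0]
opening: 0.299
```

```bash
python3 jaw.py j15 .006
```

```text
44.02 [ 0.4658 -0.1887  0.2206] [[0.098, 0.995, -0.0], [0.995, -0.098, 0.0], [0.0, -0.0, -1.0]] [ 1.   1.1 -0. ] 0.299 [-0.62  0.05  1.81  0.    1.28 -2.09]
```

View pics/j15t.png

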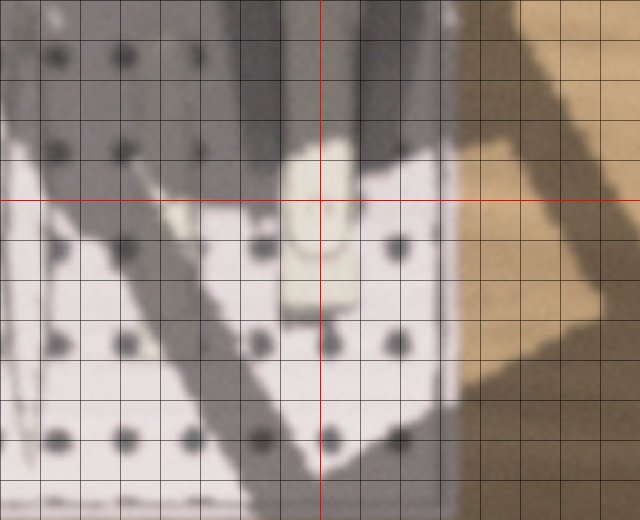

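Call:
{"fn": "servo_tool", "kwargs": {"increments": "-0.1 0 1.5 0 0.2; 0 0 2.5 0 0.2; 0 0 2 0 0.2; 0 0 0.9 0 0.2; 0 0 0.2 0 0.2; 0 0 0 0 0.2; 0 0 0 0 0.2"}}

```text
time_s: 44.95
eef_pos: [0.466, -0.1908, 0.1504]
eef_rot: [0.001, 0.741, 0.671, 0.0]
wrist_force: [0.4, 0.1, -1.2]
opening: 0.297
```

Call:
{"fn": "servo_tool", "kwargs": {"increments": "0 0 0.1 0 0.2; 0 0 0 0 0.2"}}

```text
time_s: 45.2
eef_pos: [0.4656, -0.1905, 0.1488]
eef_rot: [0.0, 0.741, 0.671, 0.0]
wrist_force: [1.2, -0.2, -1.4]
opening: 0.3
```

Call:
{"fn": "servo_tool", "kwargs": {"increments": "0 0 0.1 0 0.2; 0 0 0 0 0.2"}}

```text
time_s: 45.45
eef_pos: [0.4655, -0.1905, 0.1476]
eef_rot: [-0.0, 0.741, 0.671, -0.0]
wrist_force: [-0.2, 0.0, -0.9]
opening: 0.294
```

Call:
{"fn": "servo_tool", "kwargs": {"increments": "0 0 0.1 0 0.2; 0 0 0 0 0.2"}}

```text
time_s: 45.7
eef_pos: [0.4657, -0.1906, 0.1475]
eef_rot: [0.0, 0.741, 0.671, 0.0]
wrist_force: [-0.8, 1.3, 6.5]
opening: 0.297
```

Call:
{"fn": "servo_tool", "kwargs": {"increments": "0 0 0 0 0.3; 0 0 0 0 0.35; 0 0 0 0 0.4; 0 0 0 0 0.44; 0 0 -1 0 0.44; 0 0 -2 0 0.44; 0 0 -3 0 0.44; 0 0 -3.1 0 0.44; 0 0 0 0 0.44; 0 0 0 0 0.44"}}

```text
time_s: 46.95
eef_pos: [0.4652, -0.1902, 0.237]
eef_rot: [-0.0, 0.741, 0.671, -0.0]
wrist_force: [0.6, 0.9, -1.6]
opening: 0.441
```

```bash
python3 jaw.py j16 .015; python3 - <<'E'
from h import *
im,d,K,T=load("j16"); save("j16full",im)
o=ortho(im,K,T,.36,.62,-.40,-.10,.015); save("o16",o)
E
```

```text
46.95 [ 0.4652 -0.1902  0.237 ] [[0.1, 0.995, -0.001], [0.995, -0.1, 0.0], [0.0, -0.001, -1.0]] [ 0.6  0.9 -1.6] 0.441 [-0.62  0.03  1.8  -0.    1.32 -2.1 ]
```

View pics/o16.png

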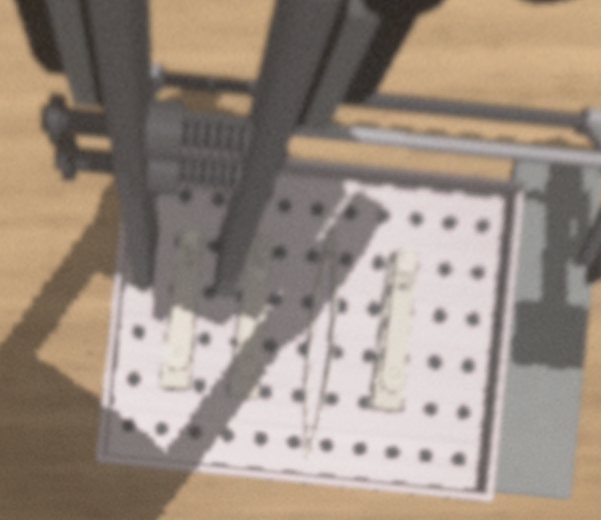

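View pics/j16full.png

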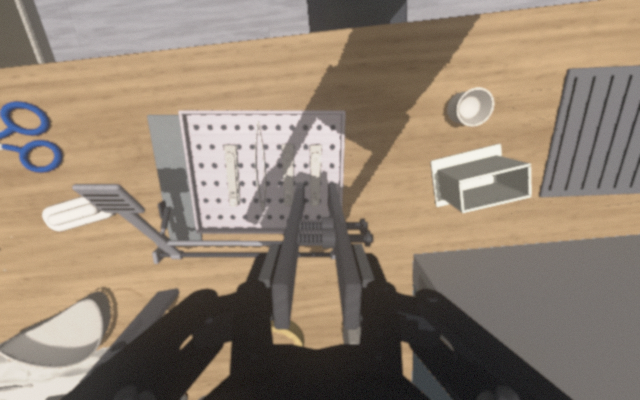

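Call:
{"fn": "servo_tool", "kwargs": {"increments": "3 0.04 0 0 0.44; 4.5 0.05 0 0 0.44; 5 0.06 0 0 0.44; 4 0.05 0 0 0.44; 2.5 0.05 0 -0.08 0.44; 1.28 0 0 -0.08 0.44; 0 0 0 -0.082 0.44; 0 0 0 0 0.44; 0 0 0 0 0.44"}}

```text
time_s: 48.12
eef_pos: [0.4868, 0.0111, 0.2368]
eef_rot: [-0.001, 0.656, 0.755, -0.0]
wrist_force: [-0.0, 1.2, -1.0]
opening: 0.44
```

```bash
python3 jaw.py j17 .064
```

```text
48.12 [0.4868 0.0111 0.2368] [[-0.14, 0.99, -0.001], [0.99, 0.14, 0.0], [0.001, -0.001, -1.0]] [-0.   1.2 -1. ] 0.44 [-0.22 -0.01  1.83  0.    1.32 -1.93]
```

View pics/j17t.png

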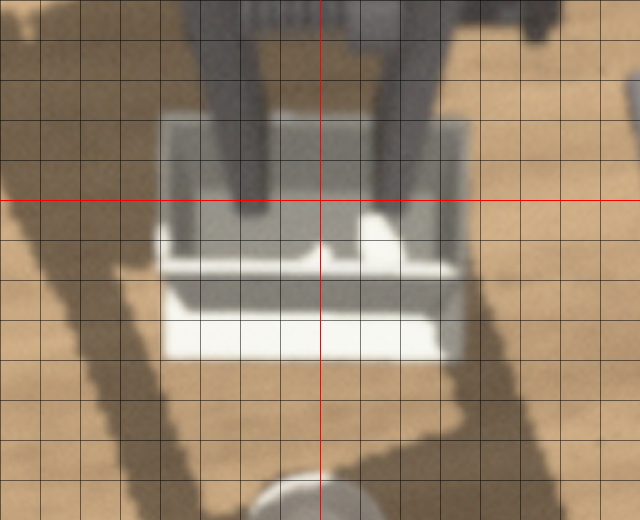

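View pics/j17c.png

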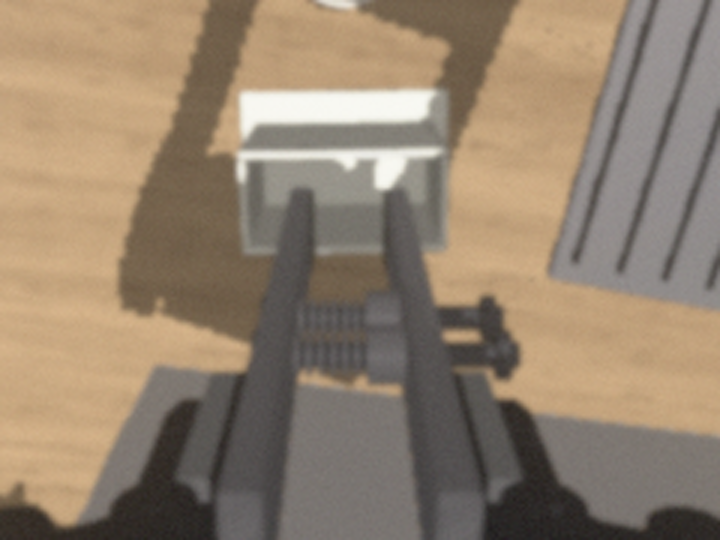

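Call:
{"fn": "servo_tool", "kwargs": {"increments": "-0.1 0.15 1 0 0.44; 0 0 1 0 0.44; 0 0 1 0 0.44; 0 0 0 0 0.44"}}

```text
time_s: 48.68
eef_pos: [0.488, 0.0105, 0.2062]
eef_rot: [-0.001, 0.655, 0.755, -0.001]
wrist_force: [-0.6, -0.1, -1.6]
opening: 0.443
```

Call:
{"fn": "servo_tool", "kwargs": {"increments": "0 0 1 0 0.44; 0 0 1 0 0.44; 0 0 0 0 0.44; 0 0 0 0 0.44"}}

```text
time_s: 49.18
eef_pos: [0.4889, 0.0103, 0.1877]
eef_rot: [0.0, 0.655, 0.756, 0.0]
wrist_force: [0.2, -0.4, -0.6]
opening: 0.437
```

```bash
python3 jaw.py j18 .064
```

```text
49.17 [0.4889 0.0103 0.1877] [[-0.142, 0.99, 0.0], [0.99, 0.142, -0.0], [-0.0, 0.0, -1.0]] [ 0.2 -0.4 -0.6] 0.437 [-0.22  0.05  1.88  0.    1.21 -1.94]
```

View pics/j18c.png

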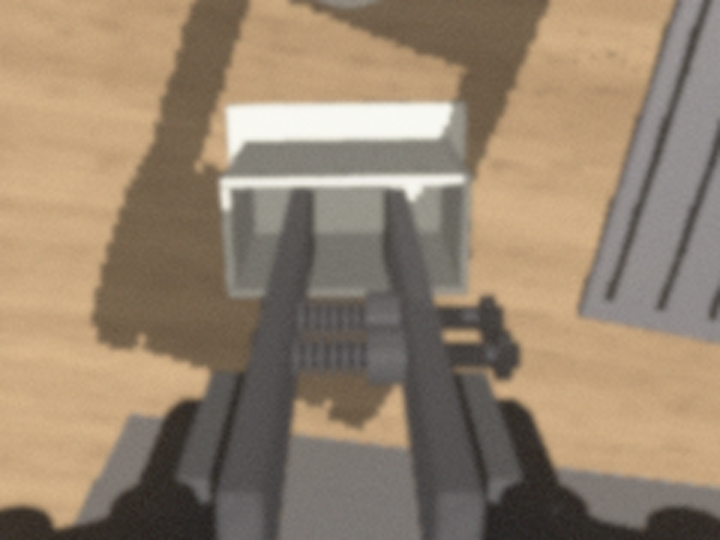

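Call:
{"fn": "servo_tool", "kwargs": {"increments": "0 0 1 0 0.44; 0 0 1 0 0.44; 0 0 1 0 0.44; 0 0 0.9 0 0.44; 0 0 0 0 0.44; 0 0 0 0 0.44"}}

```text
time_s: 49.98
eef_pos: [0.489, 0.0103, 0.1487]
eef_rot: [0.0, 0.655, 0.756, 0.0]
wrist_force: [-0.6, 0.0, -0.8]
opening: 0.444
```

Call:
{"fn": "servo_tool", "kwargs": {"increments": "0 0 0.2 0 0.44; 0 0 0 0 0.44; 0 0 0 0 0.44"}}

```text
time_s: 50.35
eef_pos: [0.4889, 0.0103, 0.1467]
eef_rot: [0.0, 0.655, 0.756, 0.0]
wrist_force: [-0.2, -0.3, -1.3]
opening: 0.44
```

Call:
{"fn": "servo_tool", "kwargs": {"increments": "0 0 0.1 0 0.44; 0 0 0 0 0.44"}}

```text
time_s: 50.6
eef_pos: [0.4888, 0.0104, 0.1455]
eef_rot: [-0.0, 0.655, 0.756, -0.0]
wrist_force: [-0.0, 0.3, -0.2]
opening: 0.434
```

Call:
{"fn": "servo_tool", "kwargs": {"increments": "0 0 0.1 0 0.44; 0 0 0 0 0.44"}}

```text
time_s: 50.85
eef_pos: [0.4888, 0.0103, 0.1445]
eef_rot: [-0.0, 0.655, 0.756, -0.0]
wrist_force: [0.4, -0.4, -1.2]
opening: 0.439
```

Call:
{"fn": "servo_tool", "kwargs": {"increments": "0 0 0.2 0 0.44; 0 0 0 0 0.44"}}

```text
time_s: 51.1
eef_pos: [0.4887, 0.0104, 0.1423]
eef_rot: [-0.0, 0.655, 0.756, -0.0]
wrist_force: [0.4, -0.2, -1.4]
opening: 0.437
```

Call:
{"fn": "servo_tool", "kwargs": {"increments": "0 0 0.1 0 0.44; 0 0 0 0 0.44"}}

```text
time_s: 51.35
eef_pos: [0.4888, 0.0103, 0.1416]
eef_rot: [-0.0, 0.655, 0.756, -0.0]
wrist_force: [1.1, -0.2, 0.5]
opening: 0.438
```

Call:
{"fn": "servo_tool", "kwargs": {"increments": "0 0 0.05 0 0.48; 0 0 0 0 0.52; 0 0 0 0 0.56; 0 0 0 0 0.6; 0 0 0 0 0.7; 0 0 0 0 0.85; 0 0 0 0 0.85; 0 0 -0.5 0 0.85; 0 0 -1 0 0.85; 0 0 0 0 0.85"}}

```text
time_s: 52.6
eef_pos: [0.4897, 0.0102, 0.1574]
eef_rot: [0.001, 0.655, 0.756, 0.001]
wrist_force: [0.3, 0.0, -0.7]
opening: 0.849
```

```bash
python3 jaw.py j19 .064; python3 look.py side s19; python3 - <<'E'
from h import *
im=load("s19")[0]; save("s19c",cv2.resize(im[110:260,290:440],None,fx=4,fy=4,interpolation=2))
E
```

```text
52.6 [0.4897 0.0102 0.1574] [[-0.142, 0.99, 0.002], [0.99, 0.142, -0.001], [-0.001, 0.002, -1.0]] [ 0.3  0.  -0.7] 0.849 [-0.22  0.09  1.9   0.    1.14 -1.94]
52.65 [0.4894 0.0102 0.1569] [[-0.142, 0.99, 0.002], [0.99, 0.142, -0.0], [-0.001, 0.002, -1.0]] [ 0.5 -0.6  1.2] 0.852 [-0.22  0.1   1.9  -0.    1.14 -1.94]
```

View pics/j19c.png

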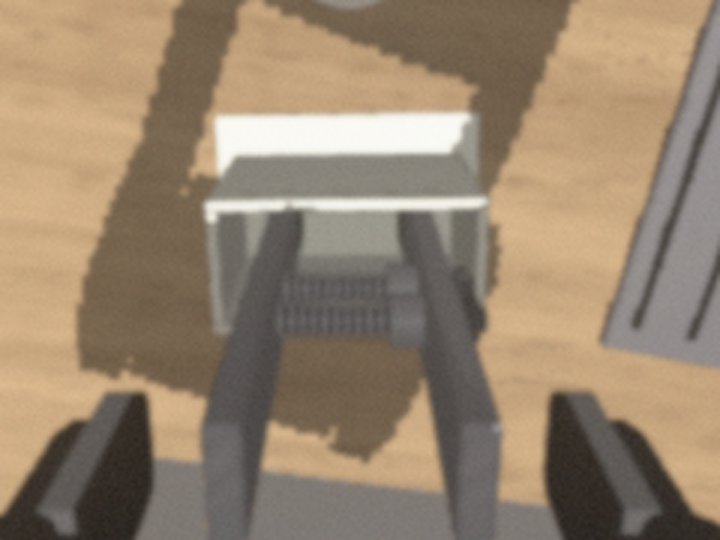

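View pics/s19c.png

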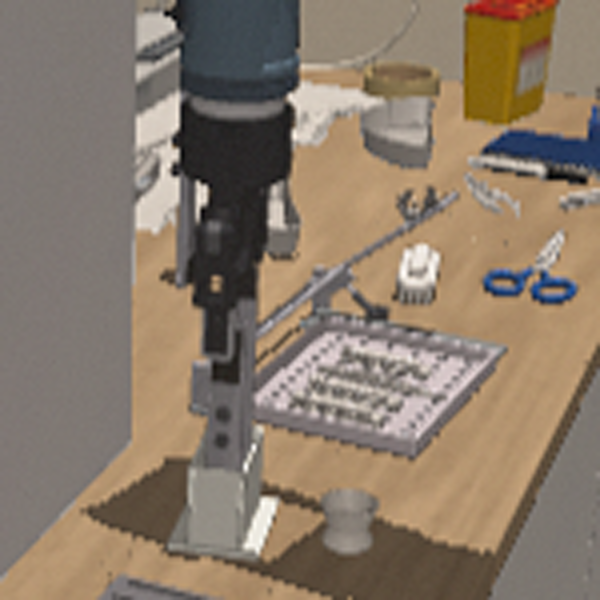

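Call:
{"fn": "servo_tool", "kwargs": {"increments": "0 0 -2 0 0.85; 0 0 -3 0 0.85; 0 0 -4 0 0.85; 0 0 -3 0 0.8; 0 0 0 0.08 0.5; 0 0 0 0.08 0.2; 0 0 0 0.082 0; -4 -0.1 0 0 0; -6 -0.13 0 0 0; -6 -0.13 0 0 0"}}

```text
time_s: 53.95
eef_pos: [0.4689, -0.1497, 0.276]
eef_rot: [0.0, 0.741, 0.671, 0.0]
wrist_force: [0.4, -0.3, 0.0]
opening: -0.001
```

Call:
{"fn": "servo_tool", "kwargs": {"increments": "-6 -0.13 0 0 0; -6 -0.13 0 0 0; -5 -0.1 0 0 0; -3.8 -0.1 0 0 0; -2 0 0 0 0; 0 0 0 0 0; 0 0 0 0 0"}}

```text
time_s: 54.82
eef_pos: [0.4424, -0.3735, 0.2759]
eef_rot: [-0.0, 0.741, 0.671, 0.0]
wrist_force: [0.1, 0.3, 0.4]
opening: -0.003
```

```bash
python3 jaw.py j20 .126; python3 - <<'E'
from h import *
im,d,K,T=load("j20"); save("j20full",im)
P=pts(d,K,T)
# paddle points: z between .10 and .15 in region
m=(d>0)&(P[...,2]>.1)&(P[...,2]<.15)&(abs(P[...,0]-.445)<.06)&(abs(P[...,1]+.375)<.04)
q=P[m]; print(len(q), q.min(0),q.max(0),np.median(q,0))
E
```

```text
54.83 [ 0.4424 -0.3735  0.2759] [[0.099, 0.995, -0.0], [0.995, -0.099, 0.001], [0.001, -0.0, -1.0]] [0.1 0.3 0.4] -0.003 [-0.91  0.17  1.57  0.    1.41 -2.38]
1128 [ 0.42396434 -0.39561922  0.10009597] [ 0.47742139 -0.35405894  0.14165894] [ 0.4419565  -0.37523355  0.12989126]
```

View pics/j20full.png

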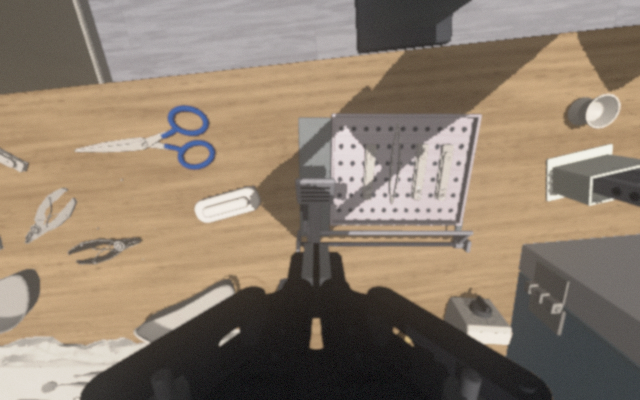

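View pics/j20t.png

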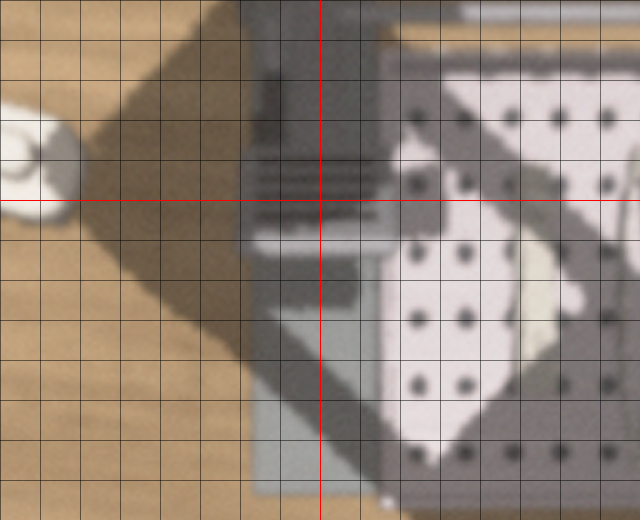

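Call:
{"fn": "servo_tool", "kwargs": {"increments": "0 -0.3 3 0 0; 0 0 4 0 0; 0 0 3.5 0 0; 0 0 1.5 0 0; 0 0 0.5 0 0; 0 0 0 0 0; 0 0 0 0 0"}}

```text
time_s: 55.75
eef_pos: [0.4401, -0.3751, 0.1527]
eef_rot: [0.002, 0.741, 0.671, 0.0]
wrist_force: [2.2, 2.3, 1.5]
opening: -0.001
```

Call:
{"fn": "servo_tool", "kwargs": {"increments": "0 -0.35 0.5 0 0; 0 -0.35 0.5 0 0; 0 -0.35 0.5 0 0; 0 -0.35 0.5 0 0; 0 0 0 0 0"}}

```text
time_s: 56.38
eef_pos: [0.4246, -0.3735, 0.1306]
eef_rot: [-0.0, 0.742, 0.671, -0.0]
wrist_force: [-0.1, -2.0, 3.6]
opening: 0.001
```

Call:
{"fn": "servo_tool", "kwargs": {"increments": "0 -0.3 0.6 0 0; 0 -0.3 0.6 0 0; 0 -0.3 0.6 0 0; 0 -0.2 0.6 0 0; 0 -0.2 0.6 0 0; 0 0 0 0 0; 0 0 0 0 0"}}

```text
time_s: 57.25
eef_pos: [0.4119, -0.3712, 0.1007]
eef_rot: [-0.001, 0.741, 0.671, 0.0]
wrist_force: [0.6, 1.9, 2.4]
opening: -0.003
```

Call:
{"fn": "servo_tool", "kwargs": {"increments": "0 -0.15 0.6 0 0; 0 -0.1 0.6 0 0; 0 -0.1 0.6 0 0; 0 -0.05 0.5 0 0; 0 0 0 0 0; 0 0 0 0 0"}}

```text
time_s: 58.0
eef_pos: [0.4083, -0.3716, 0.0781]
eef_rot: [0.0, 0.741, 0.671, -0.0]
wrist_force: [-0.5, 0.1, -0.2]
opening: 0.0
```

```bash
python3 look.py scene sc21; python3 - <<'E'
from h import *
im=load("sc21")[0]; save("sc21c",cv2.resize(im[180:330,270:450],None,fx=4,fy=4,interpolation=2))
E
```

```text
58.0 [ 0.4083 -0.3716  0.0781] [[0.1, 0.995, 0.0], [0.995, -0.1, -0.0], [-0.0, 0.0, -1.0]] [-0.5  0.1 -0.2] 0.0 [-0.95  0.35  1.78  0.    1.01 -2.42]
```

View pics/sc21c.png

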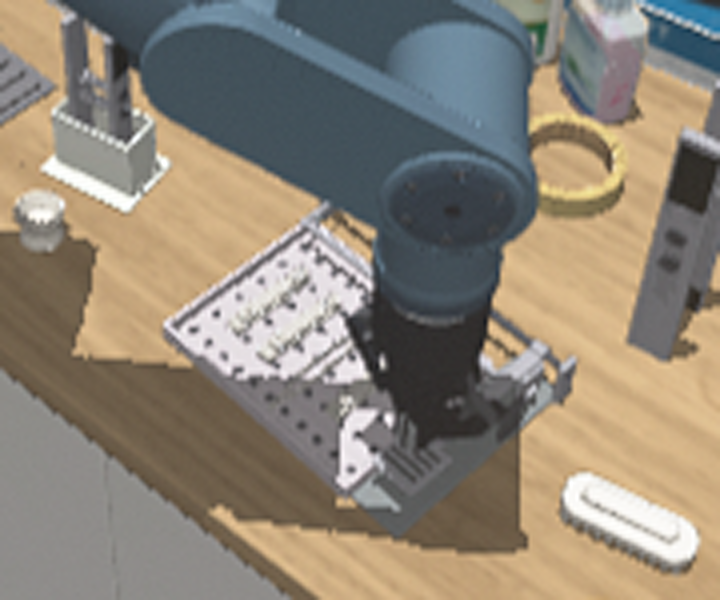

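Call:
{"fn": "servo_tool", "kwargs": {"increments": "0 0 0.6 0 0; 0 0 0.6 0 0; 0 0 0.6 0 0; 0 0 0.5 0 0; 0 0 0.2 0 0; 0 0 0 0 0; 0 0 0 0 0"}}

```text
time_s: 58.92
eef_pos: [0.4081, -0.3714, 0.054]
eef_rot: [-0.0, 0.741, 0.671, -0.0]
wrist_force: [-3.4, 4.0, 10.0]
opening: -0.0
```

Call:
{"fn": "servo_tool", "kwargs": {"increments": "0 0 -1 0 0; 0 0 -3 0 0; 0 0 -5 0 0; 0 0 -6 0 0; 0 0 -5 0 0; 0 0 0 0 0; 0 0 0 0 0"}}

```text
time_s: 59.8
eef_pos: [0.408, -0.3713, 0.2528]
eef_rot: [-0.0, 0.742, 0.671, 0.0]
wrist_force: [-0.1, -0.1, -0.1]
opening: -0.0
```

```bash
python3 jaw.py j22 .037; python3 - <<'E'
from h import *
im,d,K,T=load("j22"); save("j22full",im)
P=pts(d,K,T)
m=(d>0)&(abs(P[...,0]-.41)<.06)&(abs(P[...,1]+.375)<.03)&(P[...,2]>.02)&(P[...,2]<.2)
q=P[m]; print(len(q),q.min(0),q.max(0),np.median(q,0))
E
python3 look.py side s22;python3 - <<'E'
from h import *
im=load("s22")[0]; save("s22c",cv2.resize(im[110:350,240:480],None,fx=2.5,fy=2.5,interpolation=2))
E
```

```text
59.8 [ 0.408  -0.3713  0.2528] [[0.1, 0.995, -0.0], [0.995, -0.1, 0.0], [0.0, -0.0, -1.0]] [-0.1 -0.1 -0.1] -0.0 [-0.95  0.13  1.66  0.    1.36 -2.42]
1371 [ 0.38220658 -0.39245679  0.02001149] [ 0.46979282 -0.34513627  0.03981562] [ 0.41520832 -0.3729958   0.03709204]
59.85 [ 0.4077 -0.3709  0.2517] [[0.1, 0.995, -0.001], [0.995, -0.1, 0.002], [0.002, -0.001, -1.0]] [-0.6 -0.4 -1.1] -0.003 [-0.95  0.13  1.66  0.    1.36 -2.42]
```

View pics/j22full.png

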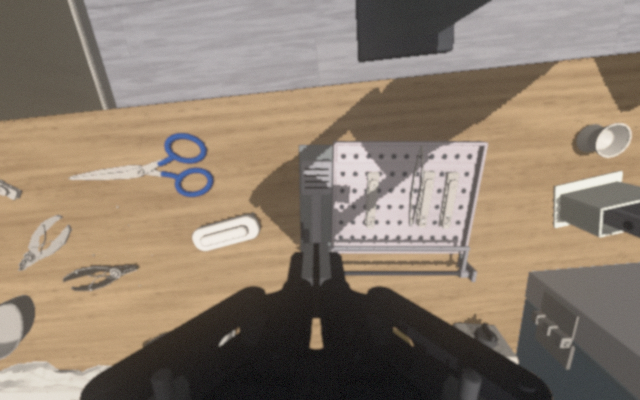

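View pics/s22c.png

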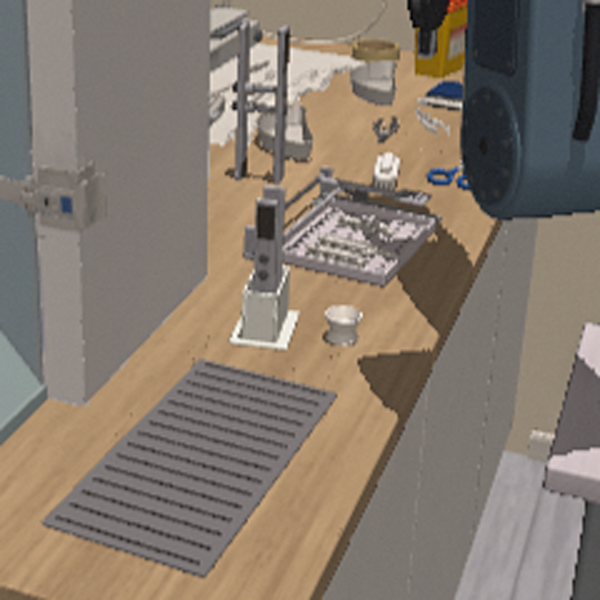

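Call:
{"fn": "servo_tool", "kwargs": {"increments": "4 0 0 0 0; 5 0 0 0 0; 4 0 0 0 0; 0 0 0 0 0; 0 0 0 0 0"}}

```text
time_s: 60.52
eef_pos: [0.4209, -0.2422, 0.2522]
eef_rot: [-0.001, 0.741, 0.671, -0.0]
wrist_force: [-0.1, -0.2, -0.3]
opening: -0.002
```

```bash
python3 jaw.py j23 .012; python3 - <<'E'
from h import *
im,d,K,T=load("j23"); save("j23full",cv2.resize(im[60:260,180:440],None,fx=3,fy=3,interpolation=2))
o=ortho(im,K,T,.36,.56,-.37,-.13,.009,.0003); save("o23",o)
for n in("j20","j22","j23"):
    im,d,K,T=load(n); P=pts(d,K,T)
E
```

```text
60.52 [ 0.4209 -0.2422  0.2522] [[0.099, 0.995, -0.001], [0.995, -0.099, 0.001], [0.001, -0.001, -1.0]] [-0.1 -0.2 -0.3] -0.002 [-0.77 -0.03  1.82 -0.    1.35 -2.24]
```

View pics/j23full.png

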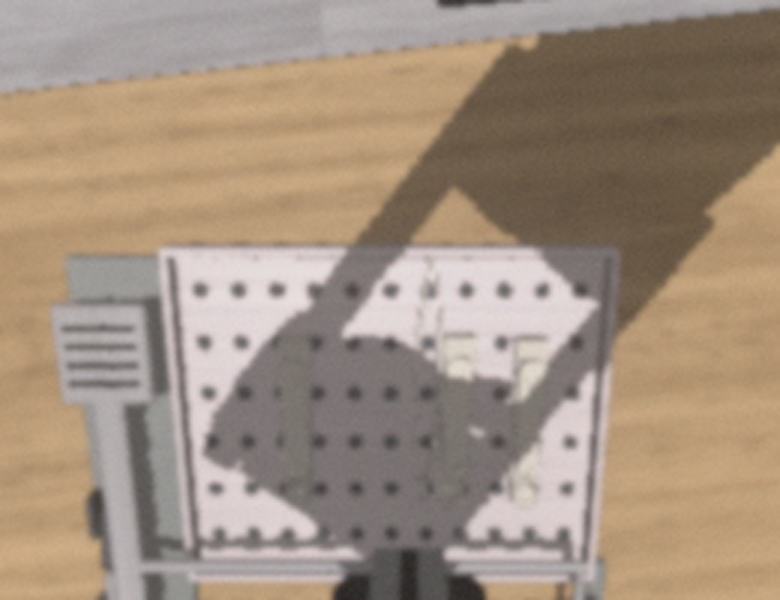

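View pics/o23.png

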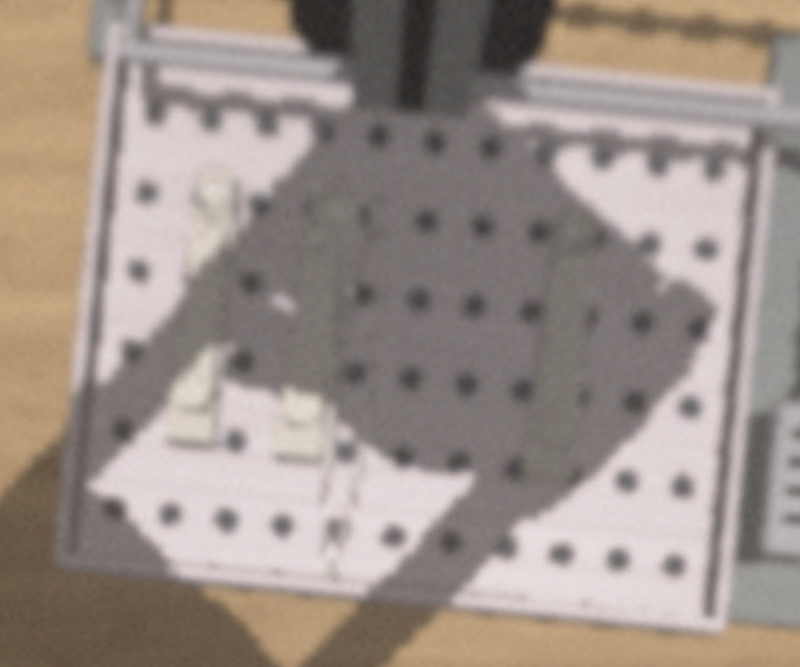

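Call:
{"fn": "servo_tool", "kwargs": {"increments": "-4 0 0 0 0; -6 0 0 0 0; -6 0 0 0 0; -4 -1 0 0 0; -2 -1 0 0 0; 0 0 0 0 0; 0 0 0 0 0"}}

```text
time_s: 61.45
eef_pos: [0.3795, -0.4581, 0.2529]
eef_rot: [-0.0, 0.741, 0.671, 0.0]
wrist_force: [0.2, -0.1, 0.9]
opening: 0.001
```

```bash
python3 look.py wrist w24; python3 look.py scene sc24; python3 - <<'E'
from h import *
im,d,K,T=load("w24"); save("w24o",ortho(im,K,T,.36,.56,-.37,-.13,.009,.0003))
C=np.array([.4586,-.2544,.006]); Rz=np.array([[.995,-.1,0],[.1,.995,0],[0,0,1]])  # rows x̂,ŷ
for n in("w24","sc24"):
    im,d,K,T=load(n); P=pts(d,K,T); L=(P-C)@Rz.T
    m=(d>0)&(abs(L[...,0])<.07)&(abs(L[...,1])<.09)
    H=np.full((30,37),np.nan)
    X=L[m]; print(n,len(X),"floor z median",np.median(X[:,2]))
    # for tweezers band: bin ŷ 4mm, max z percentile
    for a in range(-60,60,15):
        s=X[(X[:,0]>a/1000)&(X[:,0]<(a+15)/1000)]
        print(a,[ (int(round(1000*np.percentile(s[(s[:,1]>b/1000)&(s[:,1]<(b+6)/1000)][:,2],90))) if ((s[:,1]>b/1000)&(s[:,1]<(b+6)/1000)).sum()>2 else None) for b in range(-60,84,6)])
im=load("sc24")[0]; save("sc24c",cv2.resize(im[210:320,290:430],None,fx=5,fy=5,interpolation=2))
E
```

```text
61.45 [ 0.3795 -0.4581  0.2529] [[0.099, 0.995, 0.0], [0.995, -0.099, 0.001], [0.001, -0.0, -1.0]] [ 0.2 -0.1  0.9] 0.001 [-1.08  0.22  1.55  0.    1.37 -2.55]
61.5 [ 0.3798 -0.4579  0.2531] [[0.099, 0.995, 0.0], [0.995, -0.099, 0.001], [0.001, 0.0, -1.0]] [ 0.2 -0.1  0.1] 0.001 [-1.08  0.22  1.55  0.    1.37 -2.55]
w24 12027 floor z median 0.0005098369268210553
-60 [1, 2, 2, 1, 1, 1, 1, 1, 1, 1, 1, 1, 5, 5, 1, 1, 1, 1, 1, 1, 1, 1, 1, 1]
-45 [1, 7, 9, 8, 1, 1, 1, 1, 1, 1, 1, 6, 6, 7, 9, 8, 8, 2, 1, 8, 8, 8, 1, 1]
-30 [1, 13, 13, 13, 1, 1, 1, 1, 1, 1, 1, 8, 1, 8, 13, 13, 12, 1, 1, 12, 13, 13, 1, 1]
-15 [1, 13, 13, 13, 1, 1, 1, 1, 1, 1, 1, 9, 1, 9, 13, 13, None, 1, 1, 12, 13, 13, None, 1]
0 [1, 12, 13, 13, 1, 1, 1, 1, 1, 1, 1, 8, 8, 8, 13, 13, None, 1, 1, 12, 13, 12, 2, 1]
15 [1, 12, 13, 12, 1, 1, 1, 1, 1, 1, 1, 7, 7, 11, 13, 13, None, 1, 1, 12, 13, 12, 1, 1]
30 [1, 12, 13, 13, 1, 1, 1, 1, 1, 1, 1, 1, 7, 12, 13, 13, 1, 1, 1, 12, 13, 13, 1, 1]
45 [1, 1, 1, 1, 1, 1, 1, 1, 1, 1, 1, 1, 1, 1, 1, 1, 1, 1, 1, 1, 1, 1, 1, 1]
sc24 2292 floor z median -0.001249093353581138
-60 [1, 0, 0, 0, 0, -2, -2, 0, -1, 1, 2, 1, 3, 1, -1, 0, 0, -1, -1, 3, 1, 0, -1, 1]
-45 [4, 5, 8, 4, 4, 2, 0, 1, 0, -1, 0, 5, -1, 9, 10, 9, 2, -2, 7, 7, 8, 3, 1, -3]
-30 [1, 10, 12, None, 1, 1, 2, 0, 1, 0, 0, 6, 2, 9, 11, 12, -1, 0, 0, 11, 12, None, 2, 0]
-15 [0, 11, 13, None, -1, 0, -1, 1, 0, -1, 7, 7, -1, 7, 15, 11, None, 2, -1, 12, 12, None, 1, 0]
0 [0, 11, 11, None, -1, 0, 0, 1, -1, 0, 1, 8, 4, 11, 12, 12, None, -2, -2, 11, 11, None, 0, 1]
15 [1, 11, 12, None, -2, 1, 1, -1, 2, 1, -1, 6, 4, 8, 13, None, -1, 1, 1, 10, 12, None, 1, 0]
30 [1, 11, 11, None, 0, -1, 1, 0, 1, 0, -1, 3, 6, 4, 11, None, 0, -2, -1, 8, 12, None, 0, -1]
45 [5, 6, 29, 30, 5, 7, 27, 5, 12, 0, 1, 1, 3, 29, 7, -2, 27, 2, 1, -1, 0, 12, 7, 33]
```

View pics/w24o.png

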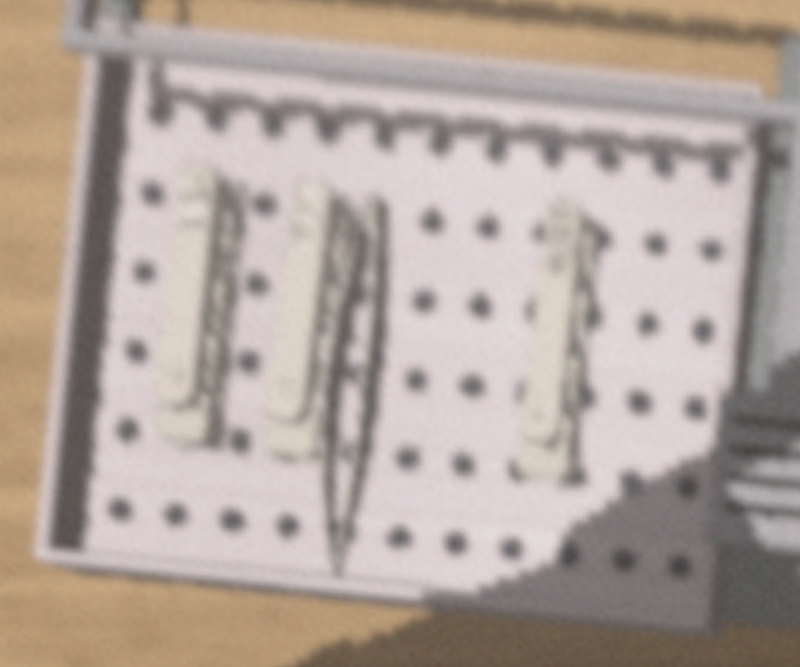

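View pics/sc24c.png

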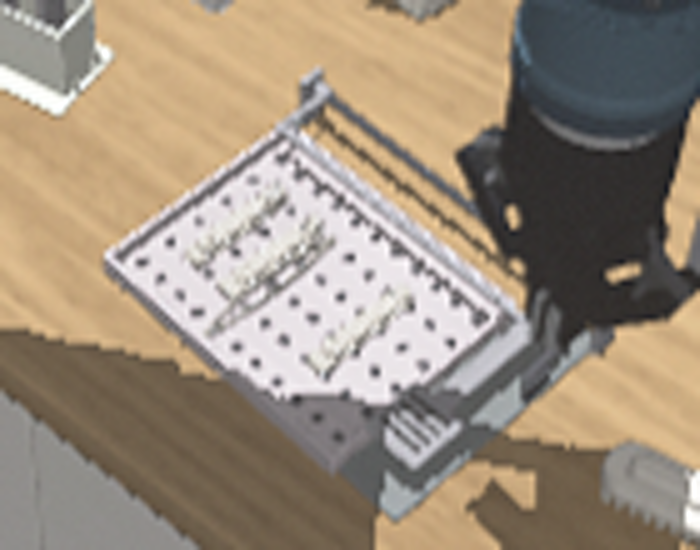

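```bash
python3 - <<'E'
from h import *
C=np.array([.4586,-.2544,.006]); Rz=np.array([[.995,-.1,0],[.1,.995,0],[0,0,1]])
for n in("j12","j15","j20","j22","j23","w24"):
    im,d,K,T=load(n); P=pts(d,K,T); L=(P-C)@Rz.T
    b=(-.022,.010) if n in("j12","j15","j20") else (.0,.019)
    r=[]
    for a in range(-75,60,15):
        s=L[(d>0)&(L[...,0]>a/1000)&(L[...,0]<(a+15)/1000)&(L[...,1]>b[0])&(L[...,1]<b[1])&(L[...,2]<.03)]
        hi=s[s[:,2]>.003]
        r.append((a,len(hi),round(1000*np.percentile(hi[:,2],90),1) if len(hi)>3 else None, round(1000*np.mean(hi[:,1]),0) if len(hi)>3 else None))
    print(n,r)
im,d,K,T=load("w1"); P=pts(d,K,T)
im,d,K,T=load("j5"); P=pts(d,K,T)
s=P[(d>0)&(abs(P[...,1]-.2095)<.008)&(abs(P[...,0]-.425)<.02)&(P[...,2]<.03)]; print("mat tweez p95 above mat",np.percentile(s[:,2],[50,90,97])-.005)
E
```

```text
j12 [(-75, 5, np.float64(3.9), np.float64(-8.0)), (-60, 30, np.float64(5.2), np.float64(-8.0)), (-45, 30, np.float64(6.9), np.float64(-7.0)), (-30, 41, np.float64(8.5), np.float64(-9.0)), (-15, 44, np.float64(8.9), np.float64(-8.0)), (0, 35, np.float64(9.4), np.float64(-7.0)), (15, 30, np.float64(8.8), np.float64(-8.0)), (30, 20, np.float64(8.3), np.float64(-9.0)), (45, 1, None, None)]
j15 [(-75, 7, np.float64(4.0), np.float64(-8.0)), (-60, 35, np.float64(5.0), np.float64(-7.0)), (-45, 40, np.float64(6.6), np.float64(-8.0)), (-30, 50, np.float64(8.6), np.float64(-8.0)), (-15, 56, np.float64(9.5), np.float64(-8.0)), (0, 50, np.float64(9.1), np.float64(-8.0)), (15, 45, np.float64(8.1), np.float64(-8.0)), (30, 39, np.float64(7.8), np.float64(-8.0)), (45, 8, np.float64(6.4), np.float64(-7.0))]
j20 [(-75, 5, np.float64(3.5), np.float64(-8.0)), (-60, 26, np.float64(5.5), np.float64(-8.0)), (-45, 30, np.float64(6.1), np.float64(-9.0)), (-30, 36, np.float64(8.7), np.float64(-9.0)), (-15, 47, np.float64(9.3), np.float64(-8.0)), (0, 41, np.float64(8.7), np.float64(-8.0)), (15, 40, np.float64(8
[... 639 characters left out ...]
.0)), (-30, 15, np.float64(9.3), np.float64(11.0)), (-15, 11, np.float64(9.7), np.float64(10.0)), (0, 11, np.float64(9.2), np.float64(11.0)), (15, 19, np.float64(8.6), np.float64(15.0)), (30, 19, np.float64(7.3), np.float64(15.0)), (45, 0, None, None)]
w24 [(-75, 8, np.float64(4.7), np.float64(17.0)), (-60, 23, np.float64(6.0), np.float64(14.0)), (-45, 28, np.float64(7.7), np.float64(12.0)), (-30, 34, np.float64(8.8), np.float64(10.0)), (-15, 34, np.float64(9.1), np.float64(10.0)), (0, 36, np.float64(8.4), np.float64(12.0)), (15, 55, np.float64(7.8), np.float64(15.0)), (30, 28, np.float64(7.1), np.float64(14.0)), (45, 0, None, None)]
mat tweez p95 above mat [0.00054984 0.00735135 0.00866934]
```

```bash
python3 - <<'E'
from h import *
im,d,K,T=cam("scene"); save("fin",cv2.resize(im[150:320,190:470],(800,486),interpolation=2))
st(); print(ctrl.hand_in())
E
```

```text
61.6 [ 0.38   -0.458   0.2534] [[0.098, 0.995, 0.0], [0.995, -0.098, -0.0], [-0.0, 0.0, -1.0]] [-0.3 -0.1  1.8] -0.001 [-1.08  0.22  1.55  0.    1.37 -2.55]
the job is handed in; nothing more can be done
None
```

View pics/fin.png

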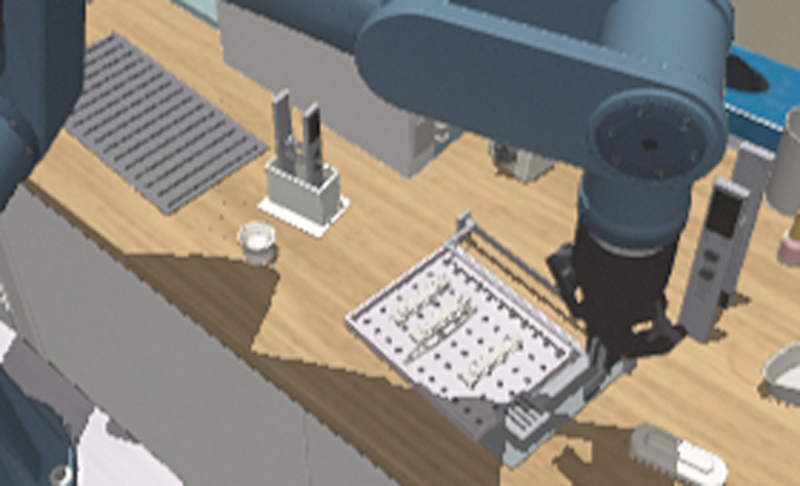

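All four instruments (three clippers and one pair of tweezers) went into the cradle with the small tongs only. I then stood the tongs back in the holder, pressed the lever until its catch held it, and handed in at 61.6 s.

**Last checks:**
- **Mat and tongs:** the mat is empty, and the tongs stand upright in the holder, released.
- **Lever:** it stayed down after I let go, with the paddle face measured at 37 mm, its locked height.
- **Clippers:** their depth profiles are about 12–13 mm above the cradle floor, so they lie flat, and in the images they lie along the cradle's x.
- **Robot:** it stands clear of everything, with no contact force beyond sensor noise.

**One disagreement:** while the lever was being pressed, the tweezers moved about 2 cm toward the next clipper. I took this to be the announced knock. They now lie right beside that clipper, probably touching it. Their height profile matches the one before the shift, and they are only about 3° off square, so I judged them still flat and left them there rather than unlock the lever.

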